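Free the seized carrier gate and load the part tins

TASK

Free the seized knob on the carrier rack with a firm anticlockwise twist and keep turning until its gate is drawn fully back; then stand every part tin on the counter upright in a bay of its own and press each lid fully home. When all are in, turn the knob back until the gate is fully shut over the tins. Move the gate only with its knob, and leave the mug, the tape roll and the carton where they are.

Things in the scene. Friction and masses are not known exactly. Their poses are not given: they have to be found in the camera images.
- rack: Dark steel carrier rack, fixed. Origin: underside, centre of a row of four tin bays; x across the row to where the gate withdraws, y along the row, z up. Bay centres x 0, y -96, -32, 32, 96 mm; bays 58 mm square inside, walls 6 mm thick with tops at z 14 mm, floor at z 6 mm. Gate guides 62 mm high at x 48 to 148, y +-126 mm. Round grey knob post at x 60, y -168 mm, 76 mm across, 85 mm high.
- gate_edge (a point): Middle of the gate's front edge. The gate is a level aluminium plate 90 mm (rack x) by 256 mm (rack y), 7 mm thick, underside 68 mm above the counter; the point is half-way up it. Shut, the edge is at rack x -12 mm and the plate covers the bays; fully drawn back it is at x +63 mm, clear of them.
- gate_knob (a joint): Angle of the knob (rad), growing anticlockwise from above; it drives the gate by a pinion, 18.75 mm per rad. 0: gate shut, 4.0: fully drawn back, hard stops at both. It starts shut and seized: in the first 0.45 rad it takes about 0.4 N m to break loose; after that it turns freely both ways (about 0.05 N m) and stays where it is left.
- knob_grip (a point): Grip point of the black knob on the grey post: on its vertical axis, 111 mm above the counter. Disc 58 mm across, top at 93 mm; on it an upright bar 56 mm long and 14 mm wide, top at 123 mm above the counter. x lies along the bar and turns with the knob, z is up.
- tin1_mid (a point): Centre of the body of part tin 1, 26 mm above its underside; z is the tin's axis, up. Aluminium tin 50 mm across, 52 mm high, brown paper band, black push-on lid 48 mm across; about 0.17 kg. All tins are alike. Lid top is 66 mm above the underside when proud, 58 mm when fully home. May be absent.
- tin1_lid (a joint): How far the lid of tin 1 is pressed down (m): about 0 as found, standing 8 mm proud; 0.008 fully home. It needs about 7 N downward and stays where it is pushed.
- tin2_mid (a point): Centre of the body of part tin 2, 26 mm above its underside; z is the tin's axis, up. Aluminium tin 50 mm across, 52 mm high, brown paper band, black push-on lid 48 mm across; about 0.17 kg. All tins are alike. Lid top is 66 mm above the underside when proud, 58 mm when fully home. May be absent.
- tin2_lid (a joint): How far the lid of tin 2 is pressed down (m): about 0 as found, standing 8 mm proud; 0.008 fully home. It needs about 7 N downward and stays where it is pushed.
- tin3_mid (a point): Centre of the body of part tin 3, 26 mm above its underside; z is the tin's axis, up. Aluminium tin 50 mm across, 52 mm high, brown paper band, black push-on lid 48 mm across; about 0.17 kg. All tins are alike. Lid top is 66 mm above the underside when proud, 58 mm when fully home. May be absent.
- tin3_lid (a joint): How far the lid of tin 3 is pressed down (m): about 0 as found, standing 8 mm proud; 0.008 fully home. It needs about 7 N downward and stays where it is pushed.
- tin4_mid (a point): Centre of the body of part tin 4, 26 mm above its underside; z is the tin's axis, up. Aluminium tin 50 mm across, 52 mm high, brown paper band, black push-on lid 48 mm across; about 0.17 kg. All tins are alike. Lid top is 66 mm above the underside when proud, 58 mm when fully home. May be absent.
- tin4_lid (a joint): How far the lid of tin 4 is pressed down (m): about 0 as found, standing 8 mm proud; 0.008 fully home. It needs about 7 N downward and stays where it is pushed.
- mug: White mug, 76 mm across, 90 mm high; origin at the centre of its underside. Bystander.
- tape_roll: Grey roll of tape lying flat, 90 mm across, 24 mm high; origin at the centre of its underside. Bystander.
- carton: Cardboard carton 100 x 140 x 70 mm high; origin at the centre of its underside. Bystander.

How it is judged:
On the way, in this order (a step that is already met when the one before it is completed fails the run):
1. the knob is broken loose and turned until the gate is drawn back (value of joint gate_knob above 3.7 rad), for 0.2 s.
2. every tin stands upright in a bay with its lid pressed home, the gate still drawn back (x of tin1_mid in the frame of rack between -0.012 and 0.012 m and y of tin1_mid in the frame of rack between -0.13 and 0.13 m and z of tin1_mid in the frame of rack between 0.027 and 0.037 m and angle between each of tin1_mid, tin2_mid, tin3_mid, tin4_mid's own z axis and vertical below 0.12 rad and value of joint each of tin1_lid, tin2_lid, tin3_lid, tin4_lid above 0.0066 m and x of tin2_mid in the frame of rack between -0.012 and 0.012 m and y of tin2_mid in the frame of rack between -0.13 and 0.13 m and z of tin2_mid in the frame of rack between 0.027 and 0.037 m and x of tin3_mid in the frame of rack between -0.012 and 0.012 m and y of tin3_mid in the frame of rack between -0.13 and 0.13 m and z of tin3_mid in the frame of rack between 0.027 and 0.037 m and x of tin4_mid in the frame of rack between -0.012 and 0.012 m and y of tin4_mid in the frame of rack between -0.13 and 0.13 m and z of tin4_mid in the frame of rack between 0.027 and 0.037 m and value of joint gate_knob above 3 rad), for 0.2 s.
At the end, for the whole second after the job is handed in: Every tin present stands upright (within 0.12 rad) on the floor of a bay of the rack, within 12 mm of the row's centre line, its lid pressed in at least 6.6 of 8 mm; the knob is turned back to within 0.25 rad of its shut stop, so that the gate lies over the tins (x of tin1_mid in the frame of rack between -0.012 and 0.012 m and y of tin1_mid in the frame of rack between -0.13 and 0.13 m and z of tin1_mid in the frame of rack between 0.027 and 0.037 m and angle between each of tin1_mid, tin2_mid, tin3_mid, tin4_mid's own z axis and vertical below 0.12 rad and value of joint each of tin1_lid, tin2_lid, tin3_lid, tin4_lid above 0.0066 m and x of tin2_mid in the frame of rack between -0.012 and 0.012 m and y of tin2_mid in the frame of rack between -0.13 and 0.13 m and z of tin2_mid in the frame of rack between 0.027 and 0.037 m and x of tin3_mid in the frame of rack between -0.012 and 0.012 m and y of tin3_mid in the frame of rack between -0.13 and 0.13 m and z of tin3_mid in the frame of rack between 0.027 and 0.037 m and x of tin4_mid in the frame of rack between -0.012 and 0.012 m and y of tin4_mid in the frame of rack between -0.13 and 0.13 m and z of tin4_mid in the frame of rack between 0.027 and 0.037 m and value of joint gate_knob below 0.25 rad); the robot touches nothing.
It fails at once if the gate is pushed by the fingers instead of by its knob (contact force between gate and the fingers above 5 N).
It fails at once if the mug is disturbed (distance of mug from where it was at the start of the episode above 0.04 m).
It fails at once if the tape roll is disturbed (distance of tape_roll from where it was at the start of the episode above 0.04 m).
It fails at once if the carton is disturbed (distance of carton from where it was at the start of the episode above 0.04 m).
Of tin1, tin2, tin3, tin4 only 2 to 4 are there at a start; the rules pass over those that are not, and their reading is None.
At some moment in a run one of tin1, tin2, tin3, tin4 may be knocked a few centimetres aside while the robot is not near it.
Once in a run the grip may slacken for a moment while it holds something.
It also fails if it takes over 210 s, if anything falls off the work surface, if the arm or the gripper's body presses on something with over 40 N, if the wrist force passes 120 N, or if a joint passes its speed limit or range.

ROBOT

A 6-joint arm with a two-finger parallel gripper is mounted at the origin on the work surface. World frame = base frame: x ahead of the robot, y to its left, z up, the work surface at z = 0. Lengths are in m, angles in rad, forces in N, time in s.
With the tool pointing down it reaches from about 0.35 to 0.85 m from the base axis. Payload 8.1 kg.
Tool frame: the origin (TCP) lies midway between the tips of the shut fingers; the grasp point (between the pads) lies 19 mm behind it (robot.tcp_to_grasp is the distance from the TCP to the grasp point, in m); x points along the fingers, y is the direction in which the jaws open and shut, and the axes are right-handed (so a half turn about x gives the same grasp; the last joint's range is limited). The gripper opens to 93 mm and grips with 3 to 60 N. Pads are 15 mm wide; open, the fingers measure 128 mm over their backs; the gripper's body (75 mm by 188 mm) begins 65 mm behind the grasp point.
Start: joints at [-1.228, 0.13, 1.488, -0, 1.523, -0.085], TCP at [0.249, -0.546, 0.219] pointing down, gripper open.
Joint ranges: [-2.96, 2.96], [-0.89, 2.26], [0.02, 2.5], [-1.34, 4.48], [0, 2.73], [-2.66, 2.66]. Speed limits (rad/s): [2.39, 2.39, 2.79, 3.14, 3.14, 3.14].

INTERFACE

Orientations are given as a rotation vector (axis times angle).
In Python, from plant import robot gives the robot as it stands.
- The arm moves only by the tool play_rows, never from a script. Its argument "plan" is a list of rows, each an object with "slide": the shift along the world's x, y, z as a fraction of full scale, a list of three; "roll": the turn about the world's z as a fraction of full scale; "fingers": the gripper command: -1 is shut, 1 is fully open, values between are in proportion. A call has 1 to 20 rows; each row shifts and turns the commanded pose from where the row before left it; what a row does not reach is not made up. Full scale, the value 1, is 30 mm for a shift and 8 degrees for a turn. A row lasts 1/8 s, in which the tool goes at most 62.5 mm and 10.7 degrees, less where a joint would pass 70% of its speed; a pose out of reach is approached as far as the arm can. A call with a number of a shift or a turn outside -1 to 1 is refused whole. A call with a gripper value outside its range is refused whole. The fingers move at their own pace and stop on an object; "squeeze" is the grip in N (left out, the last holds). Time passes only in rows, so rows that do not move let the fingers close. It gives the time, the measured TCP pose, the force and the opening at its end, in the units of the state.
- robot.read_state(): the state, without advancing time (a new reading comes with each control period).
- robot.read_camera(name): name is "scene" or "side" or "wrist"; returns the picture (480x640x3 uint8, red, green, blue); there is no depth.
- robot.get_calibration(name): a dict with "fx", "fy", "cx", "cy" (pixels), "R" (3x3) and "t" (3): a world point X has camera coordinates R X + t; the wrist camera has in their place "T_tool_cam" (4x4, takes a point from camera to tool coordinates, whose origin is the TCP and whose axes are the tool frame's). Camera axes: x right, y down, z forward; pixel columns grow to the right and rows downward; lengths in m; the calibration is good to about 2 mm. A picture is of the moment at which its call begins: read the wrist's pose just before it. get_calibration takes no time and is no camera call.
- robot.close_job(): hands the job in, once; it reports no verdict.
Trained networks look in the newest picture that a camera, given by its name, has taken for a name from the list of things; names that differ only in an ending like _2 or _b are one class to them, and where a whole thing is asked for, a point or a joint stands for the part that bears it (a point fixed in the world has none). Each returns a list of dicts, best first, with "p" (0 to 1); they miss things now and then, are a little off and sometimes report something else, mostly with a low value. They report only what shows in the picture. A call takes as long as a camera call.
- robot.boxes_of(camera, target): "extent" ([centre column, centre row, width, height] in pixels, round what is visible of it).
- robot.regions_of(camera, target): "region" (480x640 bool, what is visible of it) and "extent" ([centre column, centre row, width, height] in pixels, round what is visible of it).
- robot.mark_of(camera, target): "point" ([column, row] in pixels: a listed point, or the origin of a listed thing).
The state is a dict: "t": time; "q": joint angles; "dq": joint speeds; "joint_torque": joint torques, N m; "tool_pos": TCP position; "orientation": TCP orientation; "force": force on the tool from outside, world axes, zero at the start; "wrist_torque": the same for the moment, N m; "opening": finger opening in m.
Only numpy, scipy, OpenCV 4.12 (cv2) and the standard library are available. Lean on these libraries where they do the work, as an engineer would, in place of code of your own. Each camera call takes 0.05 s, during which the arm holds its last target.

## Working session

There is one attempt and no reset: what is moved stays moved. The work goes in short steps, Python scripts to look and compute and a tool call to move; the robot and the scene stay as the last step left them, time stands still between calls to the robot, and variables do not carry over. Pictures are saved under pics/ and viewed, and the job is handed in when it is done.

Besides the shell and the picture viewer there is one more tool, called after ">>>" as name(argument=value, ...) on one line, values as JSON. play_rows: Moves the arm, as the interface text tells. Its arguments: {"type":"object","properties":{"plan":{"type":"array","items":{"type":"object","properties":{"slide":{"type":"array","items":{"type":"number","minimum":-1,"maximum":1}},"roll":{"type":"number","minimum":-1,"maximum":1},"fingers":{"type":"number"}}}},"squeeze":{"type":"number"}},"required":["plan"]}

```bash
ls; mkdir -p pics; python3 - <<'E'
from plant import robot
import cv2,numpy as np
np.set_printoptions(precision=4,suppress=True)
print(robot.read_state())
for c in ["scene","side","wrist"]:
    im=robot.read_camera(c); cv2.imwrite(f"pics/{c}0.png",im[:,:,::-1]); print(c,robot.get_calibration(c))
E
```

```text
pics
{'t': 0.0, 'q': array([-1.2284,  0.1312,  1.4893, -0.    ,  1.523 , -0.0854]), 'dq': array([-0.0004, -0.0005,  0.001 , -0.0004, -0.0002, -0.0002]), 'joint_torque': array([ -0.0018, -55.9857, -49.1748,   0.0769,   0.0359,  -0.0001]), 'tool_pos': array([ 0.2487, -0.5454,  0.2176]), 'orientation': array([ 1.9856,  0.4332, -1.9861]), 'force': array([-0.0668, -0.0011,  0.2261]), 'wrist_torque': array([ 0.0049,  0.0016, -0.014 ]), 'opening': 0.09290224842183917}
scene {'fx': 511.9384147411306, 'fy': 511.9384147411306, 'cx': 315.91464080446457, 'cy': 236.3141141761538, 'R': array([[-0.8486,  0.5289, -0.0113],
       [ 0.3722,  0.5817, -0.7233],
       [-0.376 , -0.618 , -0.6904]]), 't': array([ 0.4506, -0.1875,  1.3167])}
side {'fx': 524.577773977443, 'fy': 524.577773977443, 'cx': 322.1303040657184, 'cy': 241.73924464036767, 'R': array([[-0.876 , -0.4821,  0.0165],
       [-0.3026,  0.5226, -0.7971],
       [ 0.3757, -0.7032, -0.6037]]), 't': array([0.4995, 0.2219, 1.1164])}
wrist {'fx': 428.71405534260685, 'fy': 428.71405534260685, 'cx': 318.3107602546739, 'cy': 239.7041615634531, 'T_tool_cam': array([[-0.0001, -0.2393,  0.9709, -0.1651],
       [ 1.    ,  0.0001,  0.0002, -0.0005],
       [-0.0001,  0.9709,  0.2393, -0.0649],
       [ 0.    ,  0.    ,  0.    ,  1.    ]])}
```

View pics/scene0.png

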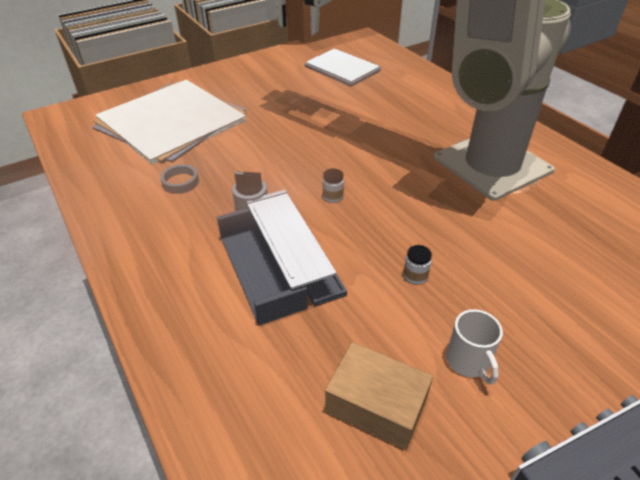

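View pics/side0.png

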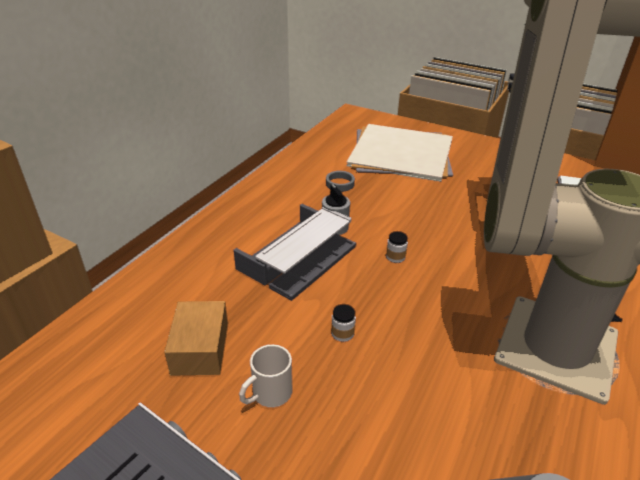

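View pics/wrist0.png

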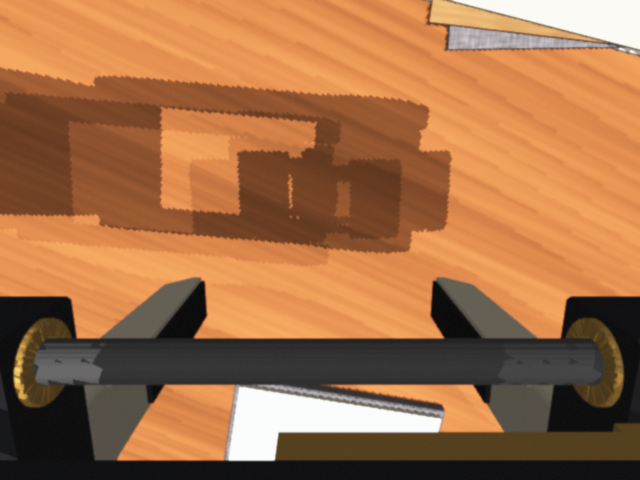

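The scene view shows the rack near (280,260), the knob post at (248,190), tape roll (180,178), mug (475,345), carton (380,390) and two tins, at (333,185) and (418,265). The side view shows the same two tins at (397,247) and (344,323).

```bash
cat > h.py <<'E'
from plant import robot
import cv2,numpy as np
from scipy.spatial.transform import Rotation as Ro
np.set_printoptions(precision=4,suppress=True)
def PM(c,st=None):
    k=robot.get_calibration(c); K=np.array([[k['fx'],0,k['cx']],[0,k['fy'],k['cy']],[0,0,1]])
    if c=='wrist':
        st=st or robot.read_state(); T=np.eye(4);T[:3,:3]=Ro.from_rotvec(st['orientation']).as_matrix();T[:3,3]=st['tool_pos']
        W=np.linalg.inv(T@np.array(k['T_tool_cam'])); return K@W[:3]
    return K@np.c_[np.array(k['R']),np.array(k['t'])]
def tri(Ps,uv):
    A=[]
    for P,(u,v) in zip(Ps,uv): A+=[u*P[2]-P[0],v*P[2]-P[1]]
    X=np.linalg.svd(np.array(A))[2][-1]; return X[:3]/X[3]
def proj(P,X):
    x=P@np.r_[X,1]; return x[:2]/x[2]
def onz(P,uv,z):
    M=np.c_[P[:,0],P[:,1],P[:,2]*z+P[:,3]]; x=np.linalg.solve(M,np.r_[uv,1]); return np.r_[x[:2]/x[2],z]
def shot(c,name):
    st=robot.read_state(); im=robot.read_camera(c); cv2.imwrite(f"pics/{name}.png",im[:,:,::-1]); return im,st
E
python3 - <<'E'
from h import *
P={c:PM(c) for c in("scene","side")}
for c in P: robot.read_camera(c)
for n in ["rack","gate_edge","knob_grip","tin1_mid","mug","tape_roll","carton"]:
    r={c:[(d['point'],d['p']) for d in robot.mark_of(c,n)] for c in P}
    for c in P: print(n,c,[(np.round(a,1),round(b,2)) for a,b in r[c]])
    if all(r.values()):
        for a in r['scene']:
            for b in r['side']:
                X=tri([P['scene'],P['side']],[a[0],b[0]]); e=[np.linalg.norm(proj(P[c],X)-q[0]) for c,q in(('scene',a),('side',b))]
                if max(e)<6: print('   ',X,np.round(e,1))
E
```

```text
rack scene [(array([306.7, 254.2]), 0.62)]
rack side [(array([318.6, 263.8]), 0.64)]
    [0.5695 0.0231 0.0045] [1.6 1.3]
gate_edge scene [(array([309.9, 228.8]), 0.76)]
gate_edge side [(array([319.2, 243.8]), 0.6)]
    [0.5635 0.0303 0.0772] [0.4 0.4]
knob_grip scene [(array([248.1, 178. ]), 0.88)]
knob_grip side [(array([340.2, 192.5]), 0.57)]
    [ 0.6059 -0.1582  0.1051] [1.5 1.2]
tin1_mid scene []
tin1_mid side []
mug scene [(array([466.1, 356.8]), 0.96)]
mug side [(array([271.8, 388.6]), 0.57)]
    [0.4652 0.3922 0.0033] [0.2 0.1]
tape_roll scene [(array([180.6, 183.3]), 0.56)]
tape_roll side [(array([337.9, 181.2]), 0.75)]
    [ 0.7075 -0.3466  0.012 ] [1.8 1.4]
carton scene [(array([375.6, 404.6]), 0.84)]
carton side [(array([197.8, 348. ]), 0.74)]
    [0.6542 0.3819 0.0046] [0.9 0.7]
```

```bash
python3 - <<'E'
from h import *
P={c:PM(c) for c in("scene","side")}
for n in ["tin1_mid","tin3_lid"]:
  for c in P:
    robot.read_camera(c)
    print(n,c,[(np.round(d['extent'],1),round(d['p'],2)) for d in robot.boxes_of(c,n)],[(np.round(d['point'],1),round(d['p'],2)) for d in robot.mark_of(c,n)])
S,D=P['scene'],P['side']
# lid tops by eye
print(onz(S,(333,176),.066),onz(D,(397.5,239),.066),tri([S,D],[(333,176),(397.5,239)]))
print(onz(S,(419,254),.066),onz(D,(344,314),.066),tri([S,D],[(419,254),(344,314)]))
# rack corners proj
o=np.array([.5695,.0231,0]);a=np.deg2rad(-8.4);R=np.array([[np.cos(a),-np.sin(a),0],[np.sin(a),np.cos(a),0],[0,0,1]])
for c in P:
  im=cv2.imread(f"pics/{c}0.png")
  for q in [(-35,-131,0),(-35,131,0),(-35,131,14),(-12,128,71.5),(-12,-128,71.5),(78,128,71.5),(78,-128,71.5),(60,-168,111),(60,-168,0),(148,126,62),(148,-126,62)]:
    u=proj(P[c],o+R@(np.array(q)/1e3)); cv2.circle(im,tuple(int(round(z)) for z in u),2,(0,255,0),-1)
  im=im[100:340,150:470]; cv2.imwrite(f"pics/{c}1.png",cv2.resize(im,(800,600),interpolation=3))
E
```

```text
tin1_mid scene [] []
tin1_mid side [] []Traceback (most recent call last):
  File "<stdin>", line 6, in <module>
ValueError: it knows: carton, gate_edge, knob_grip, mug, rack, tape_roll, tin1_mid, tin2_mid, tin3_mid, tin4_mid
```

```bash
python3 - <<'E'
from h import *
P={c:PM(c) for c in("scene","side")}
for c in P:
  robot.read_camera(c)
  for n in ["tin2_mid","tin3_mid","tin4_mid"]:
    print(n,c,[(np.round(d['point'],1),round(d['p'],2)) for d in robot.mark_of(c,n)])
S,D=P['scene'],P['side']
print(onz(S,(333,176),.066),onz(D,(397.5,239),.066),tri([S,D],[(333,176),(397.5,239)]))
print(onz(S,(419,254),.066),onz(D,(344,314),.066),tri([S,D],[(419,254),(344,314)]))
o=np.array([.5695,.0231,0]);a=np.deg2rad(-8.4);R=np.array([[np.cos(a),-np.sin(a),0],[np.sin(a),np.cos(a),0],[0,0,1]])
for c in P:
  im=cv2.imread(f"pics/{c}0.png")
  for q in [(-35,-131,0),(-35,131,0),(-35,131,14),(-12,128,71.5),(-12,-128,71.5),(78,128,71.5),(78,-128,71.5),(60,-168,111),(60,-168,0),(148,126,62),(148,-126,62)]:
    u=proj(P[c],o+R@(np.array(q)/1e3)); cv2.circle(im,tuple(int(round(z)) for z in u),2,(0,255,0),-1)
  im=im[100:340,150:470]; cv2.imwrite(f"pics/{c}1.png",cv2.resize(im,(800,600),interpolation=3))
E
```

```text
tin2_mid scene [(array([333.9, 185.7]), 0.84), (array([464.2, 360.1]), 0.55)]
tin3_mid scene [(array([416.1, 266.3]), 0.55), (array([308. , 254.7]), 0.47)]
tin4_mid scene []
tin2_mid side [(array([395.6, 243.4]), 0.96)]
tin3_mid side [(array([340.5, 325.8]), 0.74)]
tin4_mid side []
[ 0.42   -0.1026  0.066 ] [ 0.4122 -0.0983  0.066 ] [ 0.4154 -0.1089  0.059 ]
[0.4171 0.1966 0.066 ] [0.4094 0.2003 0.066 ] [0.4124 0.1928 0.059 ]
```

View pics/scene1.png

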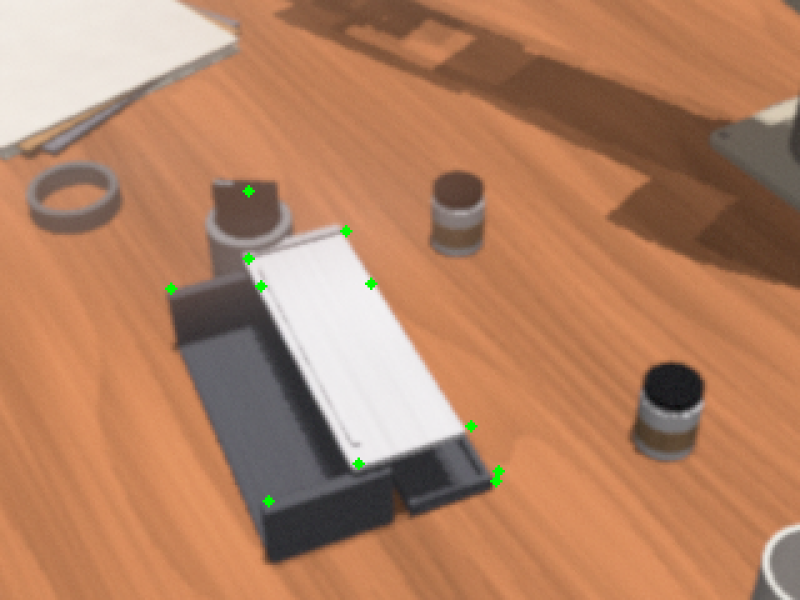

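View pics/side1.png

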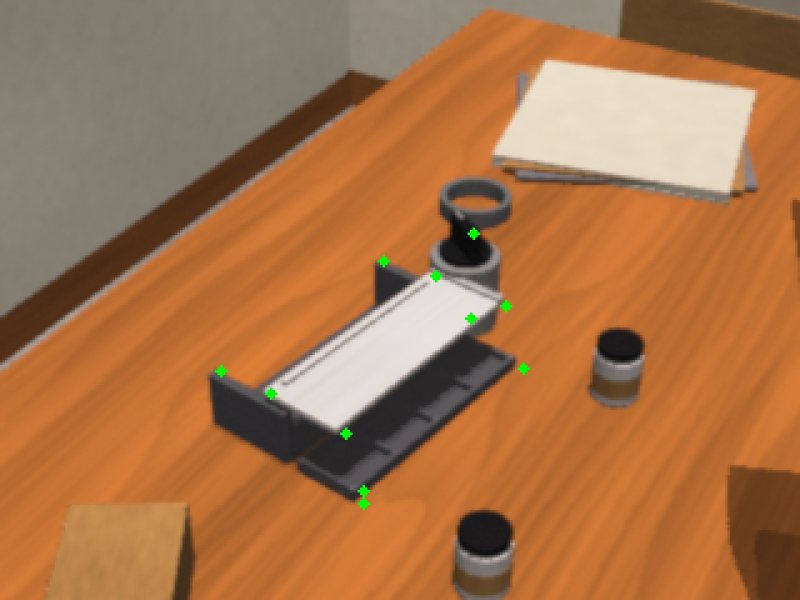

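```bash
cat > fit.py <<'E'
from h import *
from scipy.optimize import least_squares
P={c:PM(c) for c in("scene","side")}
pk=[('scene',(78,-128,75),(247,256)),('scene',(-12,-128,75),(346,227)),('scene',(-12,128,75),(467,428)),('scene',(78,128,75),(354,464)),('scene',(-35,131,14),(493,476)),('scene',(148,129,62),(268,502)),
('side',(-12,128,75),(345,428)),('side',(-12,-128,75),(503,294)),('side',(78,128,75),(267,384)),('side',(78,-128,75),(433,270)),('side',(-35,131,14),(362,487)),('side',(-35,-131,14),(516,356)),('side',(148,129,62),(212,374))]
def res(p,n3=True):
    a=p[2];R=np.array([[np.cos(a),-np.sin(a),0],[np.sin(a),np.cos(a),0],[0,0,1]])
    return np.concatenate([proj(P[c],np.r_[p[:2],p[3]]+R@(np.array(q)/1e3))-(np.array(u)/2.5+[150,100]) for c,q,u in pk])
s=least_squares(res,[.57,.02,-.15,0],loss='soft_l1')
print(s.x,np.rad2deg(s.x[2])); print(res(s.x).reshape(-1,2).round(1))
for cc in P:
    pk2=pk; pk=[k for k in pk2 if k[0]==cc]; s2=least_squares(res,s.x,loss='soft_l1');print(cc,s2.x);pk=pk2
E
python3 fit.py
```

```text
[ 0.5724  0.0254 -0.1494  0.0012] -8.557952586067149
[[-0.5 -0.4]
 [-0.9  0.4]
 [ 0.3 -1.3]
 [ 0.4 -0.7]
 [ 0.7 -1.7]
 [-1.2  1.3]
 [-1.9 -0.1]
 [-0.   2.8]
 [-0.1  2. ]
 [ 0.   0.2]
 [-1.3  1.3]
 [ 1.5 -0.2]
 [ 0.6 -0.9]]
scene [ 0.5708  0.024  -0.1583 -0.0025]
side [ 0.5714  0.0257 -0.1315  0.0043]
```

```bash
python3 - <<'E'
from h import *
st=robot.read_state();print(st['t']);R=Ro.from_rotvec(st['orientation']).as_matrix();print(R)
P=PM('wrist')
for d in [0,.1,.15]: print(d,proj(P,st['tool_pos']+R@np.array([d,0,0])))
cam=np.linalg.inv(np.r_[np.linalg.inv(np.diag([1,1,1]))@np.eye(3)]) 
print('cam pos',st['tool_pos']+R@np.array([-.1651,0,-.0649]))
E
```

```text
1.75
[[-0.      0.4149 -0.9099]
 [ 0.     -0.9099 -0.4149]
 [-1.     -0.      0.    ]]
0 [319.3973 297.0991]
0.1 [318.9876 239.0875]
0.15 [318.8756 223.2232]
cam pos [ 0.308  -0.519   0.3837]
```

>>> play_rows(plan=[{"slide": [0.6, 0.65, 0.02], "roll": -0.4, "fingers": 1}, {"slide": [0.6, 0.65, 0.02], "roll": -0.4, "fingers": 1}, {"slide": [0.6, 0.65, 0.02], "roll": -0.4, "fingers": 1}, {"slide": [0.6, 0.65, 0.02], "roll": -0.4, "fingers": 1}, {"slide": [0.6, 0.65, 0.02], "roll": -0.4, "fingers": 1}, {"slide": [0.6, 0.65, 0.02], "roll": -0.4, "fingers": 1}, {"slide": [0.6, 0.65, 0.02], "roll": -0.4, "fingers": 1}, {"slide": [0.6, 0.65, 0.02], "roll": -0.4, "fingers": 1}, {"slide": [0.6, 0.65, 0.02], "roll": -0.4, "fingers": 1}, {"slide": [0.6, 0.65, 0.02], "roll": -0.4, "fingers": 1}, {"slide": [0.6, 0.65, 0.02], "roll": -0.4, "fingers": 1}, {"slide": [0.6, 0.65, 0.02], "roll": -0.4, "fingers": 1}, {"slide": [0.6, 0.65, 0.02], "roll": -0.4, "fingers": 1}, {"slide": [0.6, 0.65, 0.02], "roll": -0.4, "fingers": 1}, {"slide": [0.6, 0.65, 0.02], "roll": -0.4, "fingers": 1}, {"slide": [0.6, 0.65, 0.02], "roll": -0.4, "fingers": 1}, {"slide": [0.6, 0.65, 0.02], "roll": -0.4, "fingers": 1}, {"slide": [0.6, 0.65, 0.02], "roll": -0.4, "fingers": 1}, {"slide": [0.6, 0.65, 0.02], "roll": -0.4, "fingers": 1}, {"slide": [0.4, 0.65, 0.02], "roll": -0.4, "fingers": 1}])

```text
t: 4.25
tool_pos: [0.6036, -0.1552, 0.2305]
orientation: [-1.821, 0.655, 1.821]
force: [-0.3, -0.2, 1.0]
opening: 0.0928
```

```bash
python3 - <<'E'
from h import *
im,st=shot('wrist','w1');print(st['t'],st['tool_pos'],st['q']);R=Ro.from_rotvec(st['orientation']).as_matrix();print(R)
np.save('P1.npy',PM('wrist',st))
print(robot.mark_of('wrist','knob_grip'))
E
```

```text
4.25 [ 0.6036 -0.1552  0.2305] [-0.3339  0.1882  1.4027  0.0001  1.5508  1.9278]
[[-0.     -0.6372 -0.7707]
 [ 0.0001 -0.7707  0.6372]
 [-1.     -0.      0.0001]]
[{'point': [303.8, 229.3], 'p': 0.77}]
```

View pics/w1.png

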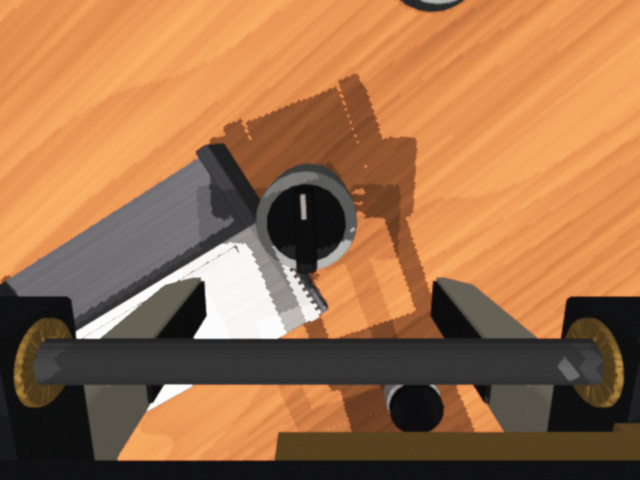

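Wrist view: the knob is at (306,220) with its bar nearly upright in the picture, from (303,195) to (308,270). Tin 2 shows at (414,407).

```bash
python3 - <<'E'
from h import *
im=cv2.imread('pics/w1.png'); c=im[150:300,230:380]; cv2.imwrite('pics/w1c.png',cv2.resize(cv2.convertScaleAbs(c,alpha=2,beta=20),(750,750)[:2],interpolation=2)[:600])
P=np.load('P1.npy')
print(onz(P,(303.8,229.3),.111), onz(P,(306.5,218),.085))
E
```

```text
[ 0.6111 -0.1495  0.111 ] [ 0.6125 -0.1522  0.085 ]
```

View pics/w1c.png

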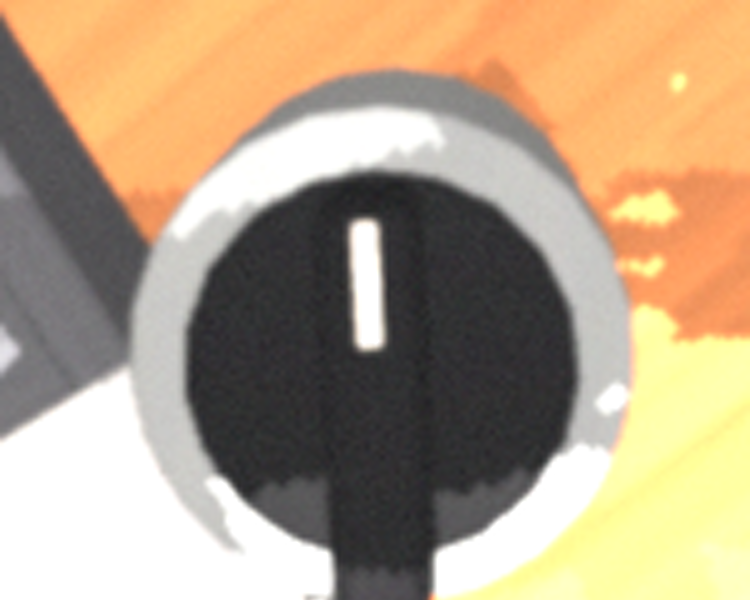

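```bash
python3 - <<'E'
from h import *
P=np.load('P1.npy')
a=onz(P,(302.8,194.4),.123);b=onz(P,(304,219.6),.123);print(a,b,np.rad2deg(np.arctan2(*(b-a)[1::-1])))
print(onz(P,(306.4,222.4),.093))
print('post',onz(P,(230+382/5,150+345/5),.085))
E
```

```text
[ 0.6308 -0.1657  0.123 ] [ 0.6177 -0.1557  0.123 ] 142.6432593942657
[ 0.6112 -0.1512  0.093 ]
post [ 0.612  -0.1517  0.085 ]
```

>>> play_rows(squeeze=60, plan=[{"slide": [0.25, 0.14, 0], "roll": 0.27, "fingers": 0}, {"slide": [0, 0, -0.88], "fingers": -0.2}, {"slide": [0, 0, -0.88], "fingers": -0.2}, {"slide": [0, 0, -0.88], "fingers": -0.2}, {"slide": [0, 0, -0.88], "fingers": -0.2}, {"slide": [0, 0, -0.88], "fingers": -0.2}, {"slide": [0, 0, 0], "fingers": -0.2}, {"slide": [0, 0, 0], "fingers": -1}, {"slide": [0, 0, 0], "fingers": -1}, {"slide": [0, 0, 0], "fingers": -1}, {"slide": [0, 0, 0], "fingers": -1}, {"slide": [0, 0, 0], "fingers": -1}])

```text
$.plan[1]: bad value
```

```bash
python3 - <<'E'
from h import *
im,st=shot('wrist','w2');print(st)
E
```

```text
{'t': 4.35, 'q': array([-0.3325,  0.188 ,  1.4029,  0.0007,  1.5507,  1.926 ]), 'dq': array([-0.0366, -0.0134,  0.0166, -0.022 ,  0.0011, -0.0864]), 'joint_torque': array([  0.9608, -58.8546, -49.8403,   0.1845,  -0.1226,   1.353 ]), 'tool_pos': array([ 0.6038, -0.1541,  0.2305]), 'orientation': array([-1.8232,  0.6522,  1.8233]), 'force': array([-0.5173,  0.1076, -0.4284]), 'wrist_torque': array([ 0.0914, -0.0319,  0.0051]), 'opening': 0.09322462629990555}
```

View pics/w2.png

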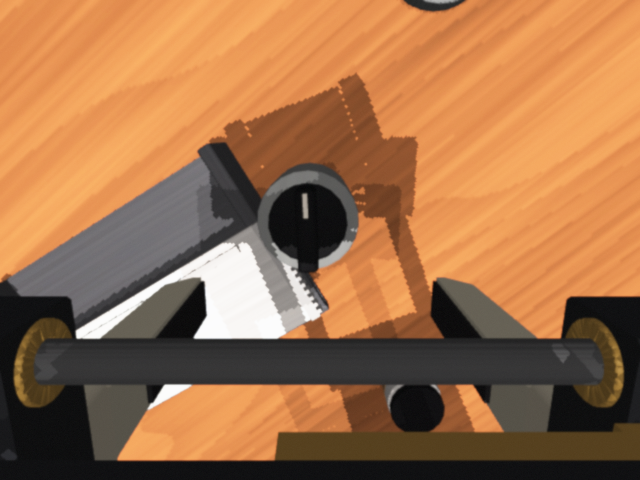

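The wrist view is unchanged, with the knob at (307,222). The move was refused, so I'll resend it with every key in each row.

>>> play_rows(squeeze=60, plan=[{"slide": [0.25, 0.12, 0], "roll": 0.27, "fingers": 0}, {"slide": [0, 0, -0.88], "roll": 0, "fingers": -0.2}, {"slide": [0, 0, -0.88], "roll": 0, "fingers": -0.2}, {"slide": [0, 0, -0.88], "roll": 0, "fingers": -0.2}, {"slide": [0, 0, -0.88], "roll": 0, "fingers": -0.2}, {"slide": [0, 0, -0.88], "roll": 0, "fingers": -0.2}, {"slide": [0, 0, 0], "roll": 0, "fingers": -0.2}, {"slide": [0, 0, 0], "roll": 0, "fingers": -1}, {"slide": [0, 0, 0], "roll": 0, "fingers": -1}, {"slide": [0, 0, 0], "roll": 0, "fingers": -1}, {"slide": [0, 0, 0], "roll": 0, "fingers": -1}, {"slide": [0, 0, 0], "roll": 0, "fingers": -1}])

```text
t: 5.9
tool_pos: [0.6128, -0.1511, 0.1005]
orientation: [-1.851, 0.62, 1.842]
force: [6.3, 6.8, 0.8]
opening: 0.0134
```

```bash
python3 - <<'E'
from h import *
im,st=shot('wrist','w3');print(st)
E
```

```text
{'t': 5.9, 'q': array([-0.3245,  0.2893,  1.5263,  0.0027,  1.3215,  1.896 ]), 'dq': array([ 0.0016,  0.0005, -0.0005,  0.0001, -0.0008, -0.0003]), 'joint_torque': array([ -4.5108, -60.8801, -44.5916,  -2.6032,   1.3546,   0.01  ]), 'tool_pos': array([ 0.6128, -0.1511,  0.1005]), 'orientation': array([-1.8508,  0.6201,  1.8421]), 'force': array([6.3189, 6.7583, 0.805 ]), 'wrist_torque': array([ 1.0881, -0.9925,  0.0764]), 'opening': 0.013393019249138827}
```

View pics/w3.png

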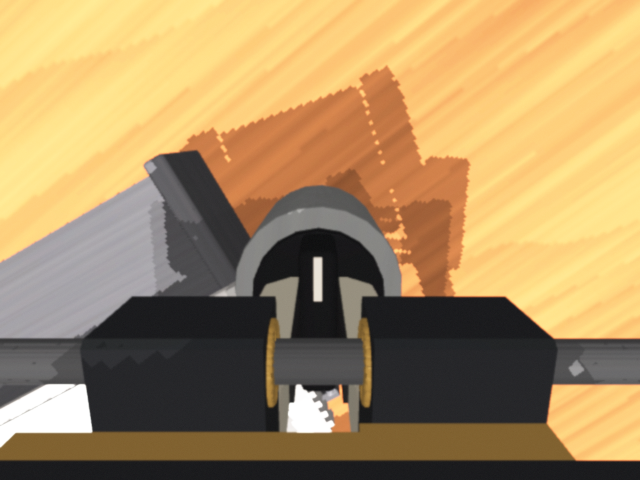

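>>> play_rows(plan=[{"slide": [0.05, 0.06, 0], "roll": 0.3, "fingers": -1}, {"slide": [0, 0, 0], "roll": 0.6, "fingers": -1}, {"slide": [0, 0, 0], "roll": 0.6, "fingers": -1}, {"slide": [0, 0, 0], "roll": 0.6, "fingers": -1}, {"slide": [0, 0, 0], "roll": 0.6, "fingers": -1}, {"slide": [0, 0, 0], "roll": 0.6, "fingers": -1}])

```text
t: 6.7
tool_pos: [0.6133, -0.1502, 0.1004]
orientation: [-2.126, 0.2, 2.12]
force: [2.3, 3.2, 3.5]
opening: 0.0137
```

```bash
python3 - <<'E'
from h import *
im,st=shot('wrist','w4');print(st)
E
```

```text
{'t': 6.7, 'q': array([-0.322 ,  0.2918,  1.5235,  0.001 ,  1.3235,  1.4363]), 'dq': array([ 0.0003,  0.0004, -0.0001,  0.0024,  0.0011, -0.6644]), 'joint_torque': array([ -1.5872, -60.3356, -45.2378,  -0.9918,  -0.0194,   0.9683]), 'tool_pos': array([ 0.6133, -0.1502,  0.1004]), 'orientation': array([-2.126 ,  0.1995,  2.1196]), 'force': array([2.2968, 3.2288, 3.4782]), 'wrist_torque': array([ 0.4073,  0.0415, -0.4475]), 'opening': 0.013672205590723385}
```

View pics/w4.png

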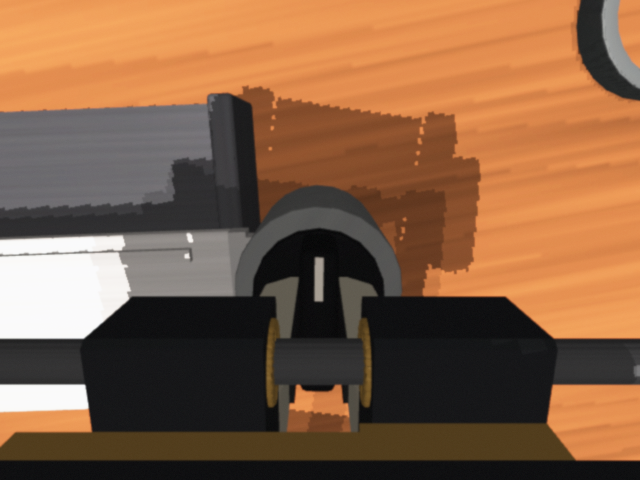

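The knob bar is still held, with its marker at (318,278), and it has turned with the hand. I'll carry on turning.

>>> play_rows(plan=[{"slide": [0, 0, 0], "roll": 0.8, "fingers": -1}, {"slide": [0, 0, 0], "roll": 0.8, "fingers": -1}, {"slide": [0, 0, 0], "roll": 0.8, "fingers": -1}, {"slide": [0, 0, 0], "roll": 0.8, "fingers": -1}, {"slide": [0, 0, 0], "roll": 0.8, "fingers": -1}, {"slide": [0, 0, 0], "roll": 0.8, "fingers": -1}, {"slide": [0, 0, 0], "roll": 0.8, "fingers": -1}, {"slide": [0, 0, 0], "roll": 0.8, "fingers": -1}, {"slide": [0, 0, 0], "roll": 0.8, "fingers": -1}, {"slide": [0, 0, 0], "roll": 0.8, "fingers": -1}, {"slide": [0, 0, 0], "roll": 0.8, "fingers": -1}, {"slide": [0, 0, 0], "roll": 0.8, "fingers": -1}])

```text
t: 8.25
tool_pos: [0.6123, -0.1482, 0.1004]
orientation: [1.512, 0.984, -1.509]
force: [-4.9, 10.2, 10.1]
opening: 0.0134
```

```bash
python3 - <<'E'
from h import *
im,st=shot('wrist','w5');print(st)
E
```

```text
{'t': 8.25, 'q': array([-0.3207,  0.2911,  1.5243,  0.0031,  1.3266,  0.0962]), 'dq': array([-0.0003, -0.0007,  0.0015,  0.0013,  0.0039, -0.8875]), 'joint_torque': array([ -5.929 , -57.0595, -46.2306,  -3.1433,  -3.1812,   1.799 ]), 'tool_pos': array([ 0.6123, -0.1482,  0.1004]), 'orientation': array([ 1.5123,  0.9842, -1.5085]), 'force': array([-4.8866, 10.2268, 10.0721]), 'wrist_torque': array([ 1.9805,  0.9308, -0.0405]), 'opening': 0.013406369094037734}
```

View pics/w5.png

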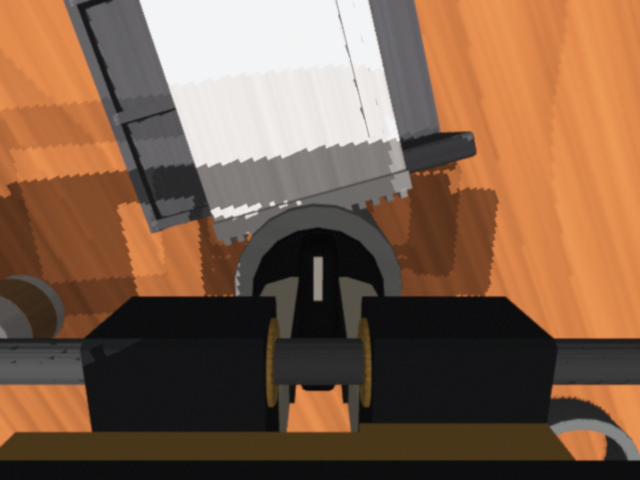

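The gate is drawing back and the bar is still aligned, with its marker at (318,278).

>>> play_rows(plan=[{"slide": [-0.04, 0.08, 0.05], "roll": 0.8, "fingers": -1}, {"slide": [0, 0, 0], "roll": 0.8, "fingers": -1}, {"slide": [0, 0, 0], "roll": 0.8, "fingers": -1}, {"slide": [0, 0, 0], "roll": 0.8, "fingers": -1}, {"slide": [0, 0, 0], "roll": 0.8, "fingers": -1}, {"slide": [0, 0, 0], "roll": 0.8, "fingers": -1}, {"slide": [0, 0, 0], "roll": 0.8, "fingers": -1}, {"slide": [0, 0, 0], "roll": 0.8, "fingers": -1}, {"slide": [0, 0, 0], "roll": 0.8, "fingers": -1}, {"slide": [0, 0, 0], "roll": 0.8, "fingers": -1}, {"slide": [0, 0, 0], "roll": 0.8, "fingers": -1}, {"slide": [0, 0, 0], "roll": 0.8, "fingers": -1}, {"slide": [0, 0, 0], "roll": 0.8, "fingers": -1}, {"slide": [0, 0, 0], "roll": 0.8, "fingers": -1}, {"slide": [0, 0, 0], "roll": 0.8, "fingers": -1}])

```text
t: 10.18
tool_pos: [0.6097, -0.149, 0.1005]
orientation: [0.246, 1.559, -0.248]
force: [-6.5, -3.6, 2.0]
opening: 0.0135
```

```bash
python3 - <<'E'
from h import *
im,st=shot('wrist','w6');print(st)
E
```

```text
{'t': 10.175, 'q': array([-0.3203,  0.2866,  1.5296, -0.0019,  1.3269, -1.5763]), 'dq': array([-0.0028, -0.0005,  0.0004, -0.0004, -0.0009, -0.888 ]), 'joint_torque': array([  2.8303, -61.0449, -48.2146,   1.6298,  -1.6886,   1.8077]), 'tool_pos': array([ 0.6097, -0.149 ,  0.1005]), 'orientation': array([ 0.2456,  1.5585, -0.248 ]), 'force': array([-6.4793, -3.5892,  2.0281]), 'wrist_torque': array([-0.4856,  0.9538, -0.1063]), 'opening': 0.01353646828521682}
```

View pics/w6.png

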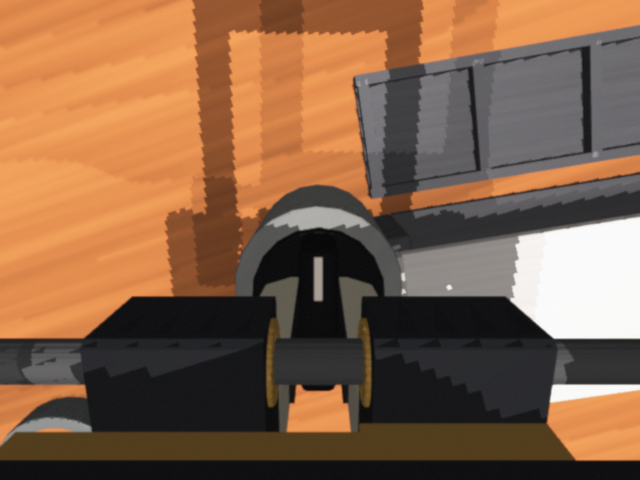

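3.47 rad so far, with the bays now open. I'll finish up to the stop.

>>> play_rows(plan=[{"slide": [-0.03, -0.02, 0], "roll": 0.8, "fingers": -1}, {"slide": [0, 0, 0], "roll": 0.8, "fingers": -1}, {"slide": [0, 0, 0], "roll": 0.7, "fingers": -1}, {"slide": [0, 0, 0], "roll": 0.5, "fingers": -1}, {"slide": [0, 0, 0], "roll": 0.3, "fingers": -1}, {"slide": [0, 0, 0], "roll": 0, "fingers": -1}, {"slide": [0, 0, 0], "roll": 0, "fingers": -1}])

```text
t: 11.1
tool_pos: [0.6095, -0.1498, 0.1005]
orientation: [-0.091, 1.569, 0.088]
force: [-2.2, -4.8, 0.7]
opening: 0.0134
```

```bash
python3 - <<'E'
from h import *
print(robot.read_state())
E
```

```text
{'t': 11.1, 'q': array([-0.3217,  0.2851,  1.5315, -0.0017,  1.325 , -2.0062]), 'dq': array([-0.001 , -0.0001, -0.0008,  0.0011,  0.0014,  0.0009]), 'joint_torque': array([  3.4576, -61.5065, -47.2307,   2.013 ,  -0.3361,   0.0203]), 'tool_pos': array([ 0.6095, -0.1498,  0.1005]), 'orientation': array([-0.0909,  1.5694,  0.0884]), 'force': array([-2.2317, -4.8372,  0.6822]), 'wrist_torque': array([-0.8534,  0.3856,  0.0334]), 'opening': 0.013437672853928008}
```

>>> play_rows(plan=[{"slide": [0, 0, 0], "roll": 0.4, "fingers": -1}, {"slide": [0, 0, 0], "roll": 0.4, "fingers": -1}, {"slide": [0, 0, 0], "roll": 0, "fingers": -1}, {"slide": [0, 0, 0], "roll": 0, "fingers": -1}])

```text
t: 11.6
tool_pos: [0.6096, -0.15, 0.1005]
orientation: [-0.178, 1.564, 0.175]
force: [-2.1, -5.1, -1.1]
opening: 0.0137
```

```bash
python3 - <<'E'
from h import *
st=robot.read_state();print(st['q'],st['wrist_torque'],st['force'])
E
```

```text
[-0.3219  0.2851  1.5314 -0.0017  1.3249 -2.1174] [-0.9     0.4144 -0.4466] [-2.0901 -5.1264 -1.1091]
```

>>> play_rows(plan=[{"slide": [0, 0, 0], "roll": -0.2, "fingers": -0.4}, {"slide": [0, 0, 0], "roll": 0, "fingers": -0.4}, {"slide": [0, 0, 0.8], "roll": 0, "fingers": -0.4}, {"slide": [0, 0, 1], "roll": 0, "fingers": 0}, {"slide": [0, 0, 1], "roll": 0, "fingers": 1}, {"slide": [0, 0, 1], "roll": 0, "fingers": 1}, {"slide": [-0.8, 0.2, 0], "roll": -0.3, "fingers": 1}, {"slide": [-0.8, 0.2, 0], "roll": -0.3, "fingers": 1}, {"slide": [-0.8, 0.2, 0], "roll": -0.3, "fingers": 1}, {"slide": [-0.8, 0.2, 0], "roll": -0.3, "fingers": 1}, {"slide": [-0.8, 0.2, 0], "roll": -0.3, "fingers": 1}, {"slide": [-0.8, 0.2, 0], "roll": -0.3, "fingers": 1}, {"slide": [-0.8, 0.2, 0], "roll": -0.3, "fingers": 1}, {"slide": [-0.8, 0.2, 0], "roll": -0.3, "fingers": 1}, {"slide": [0, 0, 0], "roll": 0, "fingers": 1}, {"slide": [0, 0, 0], "roll": 0, "fingers": 1}])

```text
t: 13.6
tool_pos: [0.4186, -0.1007, 0.2145]
orientation: [0.105, 1.567, -0.105]
force: [0.9, -0.6, 0.1]
opening: 0.0931
```

```bash
python3 - <<'E'
from h import *
im,st=shot('wrist','w7');print(st['t'],st['tool_pos'],st['q'],st['dq']);np.save('P7.npy',PM('wrist',st))
P=PM('wrist',st)
for n in ["tin2_mid","tin3_mid"]:
  for d in robot.mark_of('wrist',n): print(n,d,onz(P,d['point'],.026))
for c in('scene','side'): shot(c,c+'7')
a=cv2.imread('pics/scene7.png');b=cv2.imread('pics/side7.png');cv2.imwrite('pics/both7.png',np.hstack([a[100:400,150:550],b[100:400,150:550]]))
E
```

```text
13.6 [ 0.4186 -0.1007  0.2145] [-0.3556 -0.3455  1.9376  0.0002  1.5482 -1.7923] [-0.0012  0.0176 -0.0103 -0.0002  0.0008  0.0005]
```

View pics/w7.png

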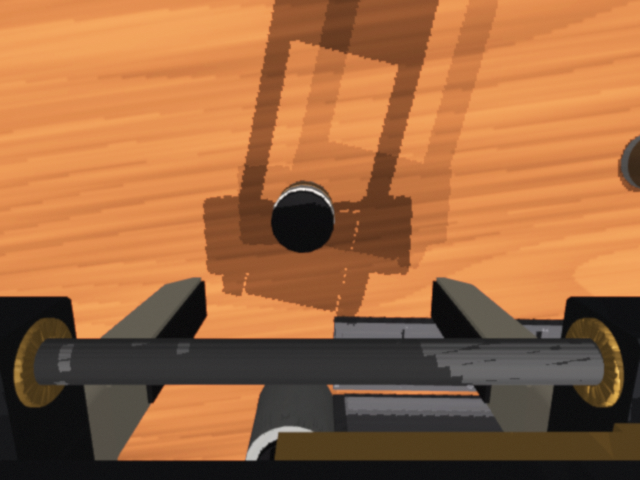

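View pics/both7.png

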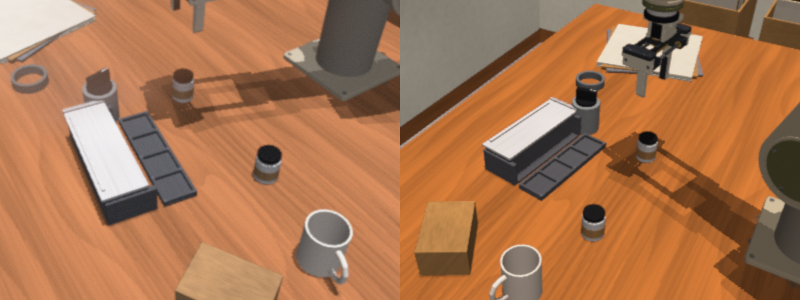

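Wrist view: tin 2's lid is centred at (302,222) between the fingers. The scene and side views show the gate drawn fully back, four empty bays and only two tins. I'll look at the bays from above next.

>>> play_rows(plan=[{"slide": [0.7, 0.45, 0.1], "roll": 0, "fingers": 1}, {"slide": [0.7, 0.45, 0.1], "roll": 0, "fingers": 1}, {"slide": [0.7, 0.45, 0.1], "roll": 0, "fingers": 1}, {"slide": [0.7, 0.45, 0.1], "roll": 0, "fingers": 1}, {"slide": [0.7, 0.45, 0.1], "roll": 0, "fingers": 1}, {"slide": [0.7, 0.45, 0.1], "roll": 0, "fingers": 1}, {"slide": [0.7, 0.45, 0.1], "roll": 0, "fingers": 1}, {"slide": [0, 0, 0], "roll": 0, "fingers": 1}, {"slide": [0, 0, 0], "roll": 0, "fingers": 1}])

```text
t: 14.98
tool_pos: [0.5644, -0.0065, 0.2346]
orientation: [0.106, 1.569, -0.106]
force: [0.2, 0.5, -0.2]
opening: 0.093
```

```bash
python3 - <<'E'
from h import *
im,st=shot('wrist','w8');print(st['t'],st['tool_pos'],st['dq']);np.save('P8.npy',PM('wrist',st))
P=np.load('P7.npy'); print(onz(P,(302,222),.066))
E
```

```text
14.975 [ 0.5644 -0.0065  0.2346] [-0.008  -0.0182  0.0116  0.0001 -0.0003  0.0022]
[ 0.4139 -0.1125  0.066 ]
```

View pics/w8.png

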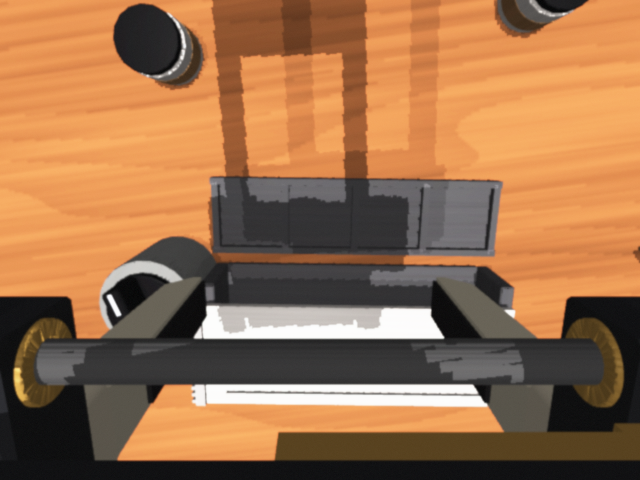

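```bash
python3 - <<'E'
from h import *
im=cv2.imread('pics/w8.png'); cv2.imwrite('pics/w8c.png',cv2.resize(cv2.convertScaleAbs(im[165:265,195:515],alpha=2,beta=30),(800,250),interpolation=2))
P=np.load('P8.npy')
c=[onz(P,u,.014) for u in [(211,178),(501,181),(495,255),(214,250)]]
for k in c: print(k)
print(np.mean(c,0),np.rad2deg(np.arctan2(*((c[1]-c[0])[:2]))),np.linalg.norm(c[1]-c[0]),np.linalg.norm(c[2]-c[1]))
print(onz(P,(147,40),.066))
E
```

```text
[ 0.5226 -0.098   0.014 ]
[0.5601 0.159  0.014 ]
[0.6284 0.1511 0.014 ]
[ 0.5885 -0.108   0.014 ]
[0.5749 0.026  0.014 ] 8.295807276213779 0.25969131279741264 0.0688300585263872
[ 0.4161 -0.111   0.066 ]
```

View pics/w8c.png

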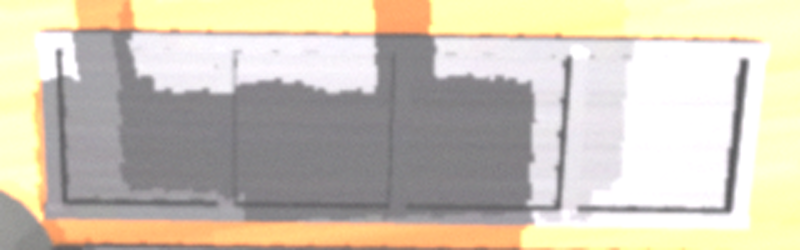

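Wrist view: the bay block's outer corners are at (210,178), (503,182), (495,255) and (214,251). That puts the rack origin at about (0.5755, 0.0255) with yaw -8.4°, in agreement with the stereo fit and the knob position. Next is tin 2.

>>> play_rows(squeeze=20, plan=[{"slide": [-1, -0.7, 0], "roll": 0, "fingers": 1}, {"slide": [-1, -0.7, 0], "roll": 0, "fingers": 1}, {"slide": [-1, -0.7, 0], "roll": 0, "fingers": 1}, {"slide": [-1, -0.7, 0], "roll": 0, "fingers": 1}, {"slide": [-1, -0.7, 0], "roll": 0, "fingers": 1}, {"slide": [0, 0, -1], "roll": 0, "fingers": 1}, {"slide": [0, 0, -1], "roll": 0, "fingers": 1}, {"slide": [0, 0, -1], "roll": 0, "fingers": 1}, {"slide": [0, 0, -1], "roll": 0, "fingers": 1}, {"slide": [0, 0, 0], "roll": 0, "fingers": 1}, {"slide": [0, 0, 0], "roll": 0, "fingers": 1}])

```text
t: 16.4
tool_pos: [0.4151, -0.1116, 0.1164]
orientation: [0.106, 1.567, -0.107]
force: [0.1, -0.0, 1.3]
opening: 0.0931
```

```bash
python3 - <<'E'
from h import *
im,st=shot('wrist','w9');print(st['t'],st['tool_pos'],st['dq']);np.save('P9.npy',PM('wrist',st))
E
```

```text
16.4 [ 0.4151 -0.1116  0.1164] [ 0.0018 -0.0061 -0.0199  0.0004 -0.0038  0.0014]
```

View pics/w9.png

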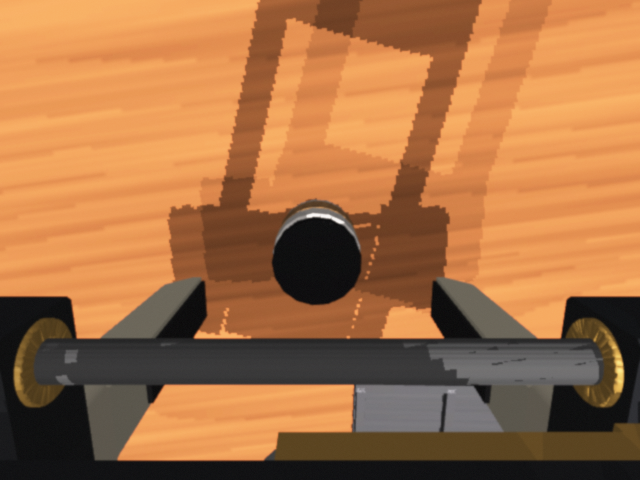

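The lid is centred at (317,261), right under the TCP. I'll go down and grip.

>>> play_rows(squeeze=25, plan=[{"slide": [0, 0, -1], "roll": 0, "fingers": 1}, {"slide": [0, 0, -1], "roll": 0, "fingers": 1}, {"slide": [0, 0, -0.9], "roll": 0, "fingers": 1}, {"slide": [0, 0, -0.44], "roll": 0, "fingers": 1}, {"slide": [0, 0, 0], "roll": 0, "fingers": 1}, {"slide": [0, 0, 0], "roll": 0, "fingers": -1}, {"slide": [0, 0, 0], "roll": 0, "fingers": -1}, {"slide": [0, 0, 0], "roll": 0, "fingers": -1}, {"slide": [0, 0, 0], "roll": 0, "fingers": -1}, {"slide": [0, 0, 0], "roll": 0, "fingers": -1}])

```text
t: 17.7
tool_pos: [0.4149, -0.1113, 0.0151]
orientation: [0.106, 1.568, -0.106]
force: [-1.1, -0.0, 2.0]
opening: 0.0495
```

```bash
python3 - <<'E'
from h import *
im,st=shot('wrist','w10');print(st)
E
```

```text
{'t': 17.7, 'q': array([-0.3815, -0.1303,  2.1412, -0.0002,  1.1303, -1.8173]), 'dq': array([ 0.0004,  0.0016, -0.0012,  0.0006,  0.0027,  0.0003]), 'joint_torque': array([  0.1188, -35.1434, -41.895 ,   0.0628,  -0.0439,  -0.0015]), 'tool_pos': array([ 0.4149, -0.1113,  0.0151]), 'orientation': array([ 0.1057,  1.568 , -0.1061]), 'force': array([-1.1195, -0.0453,  1.9549]), 'wrist_torque': array([-0.0063, -0.0542,  0.0081]), 'opening': 0.04951562170459077}
```

View pics/w10.png

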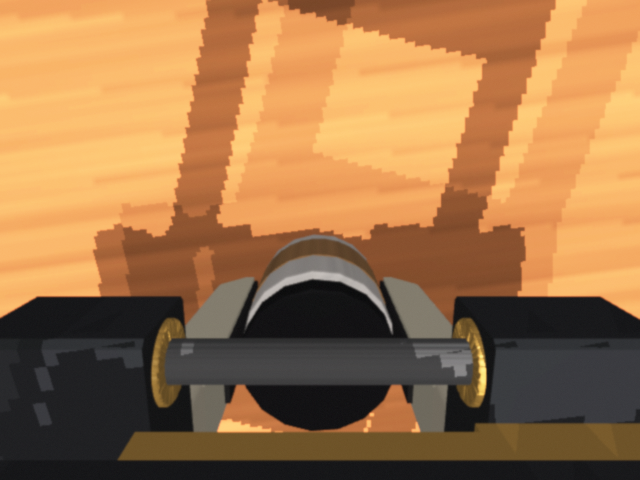

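Tin 2 is gripped (49.5 mm opening) and upright between the pads, with its lid around (320,340). I'll carry it to bay y=-32.

>>> play_rows(plan=[{"slide": [0, 0, 0.7], "roll": 0, "fingers": -1}, {"slide": [0, 0, 0.7], "roll": 0, "fingers": -1}, {"slide": [0, 0, 0.7], "roll": 0, "fingers": -1}, {"slide": [0.65, 0.44, 0], "roll": 0, "fingers": -1}, {"slide": [0.65, 0.44, 0], "roll": 0, "fingers": -1}, {"slide": [0.65, 0.44, 0], "roll": -0.1, "fingers": -1}, {"slide": [0.65, 0.44, 0], "roll": 0, "fingers": -1}, {"slide": [0.65, 0.44, 0], "roll": 0, "fingers": -1}, {"slide": [0.65, 0.44, 0], "roll": 0, "fingers": -1}, {"slide": [0.65, 0.44, 0], "roll": 0, "fingers": -1}, {"slide": [0.65, 0.42, 0], "roll": 0, "fingers": -1}, {"slide": [0, 0, 0], "roll": 0, "fingers": -1}, {"slide": [0, 0, 0], "roll": 0, "fingers": -1}])

```text
t: 19.38
tool_pos: [0.57, -0.0064, 0.0773]
orientation: [0.117, 1.569, -0.117]
force: [0.7, -0.2, -2.1]
opening: 0.0495
```

```bash
python3 - <<'E'
from h import *
im,st=shot('wrist','w11');print(st['t'],st['tool_pos'],st['opening'],st['force']);np.save('P11.npy',PM('wrist',st))
for c in('scene','side'): shot(c,c+'11')
a=cv2.imread('pics/scene11.png');b=cv2.imread('pics/side11.png')
z=lambda i,x,y: cv2.resize(i[y:y+180,x:x+160],(400,450),interpolation=2)
cv2.imwrite('pics/both11.png',np.hstack([z(a,210,170),z(b,250,170)]))
E
```

```text
19.375 [ 0.57   -0.0064  0.0773] 0.04947171497050675 [ 0.7138 -0.1754 -2.1484]
```

View pics/both11.png

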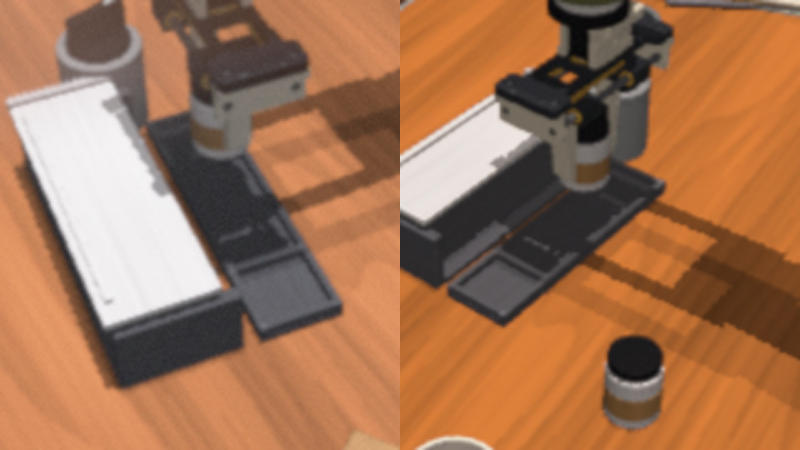

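View pics/w11.png

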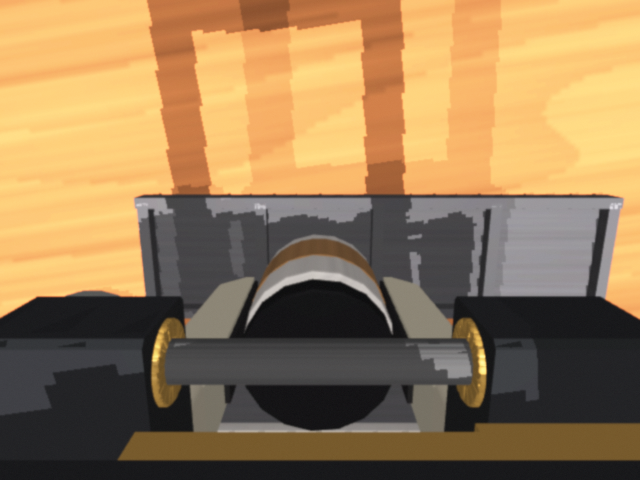

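```bash
python3 - <<'E'
from h import *
P=np.load('P11.npy')
im=cv2.imread('pics/w11.png'); cv2.imwrite('pics/w11c.png',cv2.resize(cv2.convertScaleAbs(im[185:335,120:640],alpha=2,beta=20),(800,231),interpolation=2))
for u in [(136,197),(624,199)]: print(onz(P,u,.014))
a,b=[onz(P,u,.014) for u in [(136,197),(624,199)]]
d=(b-a)/np.linalg.norm(b-a); n=np.array([d[1],-d[0],0]); print(np.linalg.norm(b-a),np.rad2deg(np.arctan2(d[0],d[1])))
print('origin',(a+b)/2+n*.035,'bay-32',(a+b)/2+n*.035-.032*d,'bay96',(a+b)/2+n*.035+.096*d)
E
```

```text
[ 0.5217 -0.098   0.014 ]
[0.5614 0.1604 0.014 ]
0.2613905251583794 8.737651403244458
origin [0.5762 0.0259 0.014 ] bay-32 [ 0.5713 -0.0058  0.014 ] bay96 [0.5908 0.1208 0.014 ]
```

View pics/w11c.png

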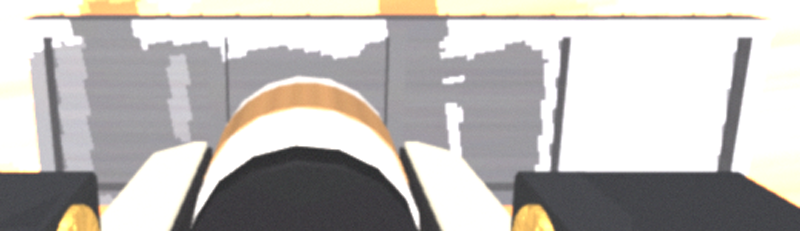

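The held tin sits over bay y=-32, within about 1 mm. I'll lower it.

>>> play_rows(plan=[{"slide": [0.04, 0.02, -0.6], "roll": 0, "fingers": -1}, {"slide": [0, 0, -0.6], "roll": 0, "fingers": -1}, {"slide": [0, 0, -0.3], "roll": 0, "fingers": -1}, {"slide": [0, 0, -0.2], "roll": 0, "fingers": -1}, {"slide": [0, 0, -0.15], "roll": 0, "fingers": -1}, {"slide": [0, 0, 0], "roll": 0, "fingers": -1}, {"slide": [0, 0, 0], "roll": 0, "fingers": -1}])

```text
t: 20.4
tool_pos: [0.5725, -0.0056, 0.023]
orientation: [0.117, 1.567, -0.117]
force: [0.1, -0.3, -1.7]
opening: 0.0496
```

>>> play_rows(plan=[{"slide": [0, 0, -0.06], "roll": 0, "fingers": -1}, {"slide": [0, 0, -0.03], "roll": 0, "fingers": -1}, {"slide": [0, 0, 0], "roll": 0, "fingers": -1}])

```text
t: 20.78
tool_pos: [0.5727, -0.0057, 0.0211]
orientation: [0.117, 1.566, -0.117]
force: [-3.8, 0.6, 7.7]
opening: 0.0495
```

>>> play_rows(plan=[{"slide": [0, 0, 0], "roll": 0, "fingers": 0.6}, {"slide": [0, 0, 0], "roll": 0, "fingers": 0.6}, {"slide": [0, 0, 0], "roll": 0, "fingers": 0.6}, {"slide": [0, 0, 1], "roll": 0, "fingers": 0.6}, {"slide": [0, 0, 1], "roll": 0, "fingers": 0.6}, {"slide": [0, 0, 1], "roll": 0, "fingers": -1}, {"slide": [0, 0, 0], "roll": 0, "fingers": -1}, {"slide": [0, 0, 0], "roll": 0, "fingers": -1}, {"slide": [0, 0, 0], "roll": 0, "fingers": -1}, {"slide": [0, 0, 0], "roll": 0, "fingers": -1}])

```text
t: 22.02
tool_pos: [0.5712, -0.0056, 0.1084]
orientation: [0.117, 1.57, -0.117]
force: [0.7, -0.4, -0.4]
opening: 0.0291
```

```bash
python3 - <<'E'
from h import *
im,st=shot('wrist','w12');print(st['t'],st['tool_pos'],st['opening'],st['force'])
E
```

```text
22.025 [ 0.5712 -0.0056  0.1084] 0.029059378103693412 [ 0.7446 -0.4046 -0.3505]
```

View pics/w12.png

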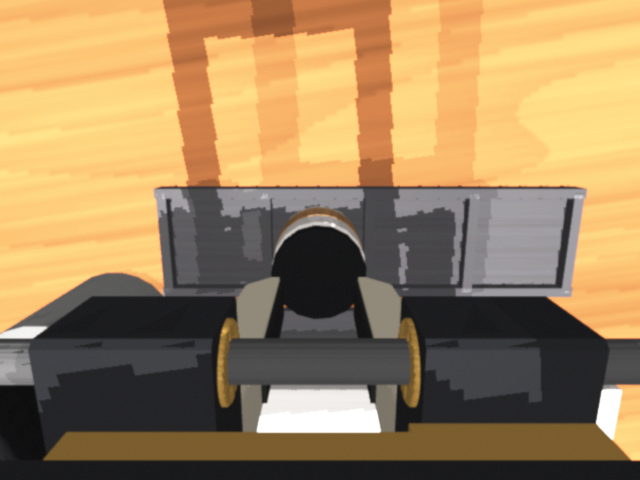

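Tin 2 is standing in its bay, lid at (320,268). I'll press it with the fingers shut.

>>> play_rows(plan=[{"slide": [0, 0, 0], "roll": 0, "fingers": -1}, {"slide": [0, 0, 0], "roll": 0, "fingers": -1}, {"slide": [0, 0, -0.3], "roll": 0, "fingers": -1}, {"slide": [0, 0, -0.3], "roll": 0, "fingers": -1}, {"slide": [0, 0, -0.3], "roll": 0, "fingers": -1}, {"slide": [0, 0, -0.3], "roll": 0, "fingers": -1}, {"slide": [0, 0, -0.15], "roll": 0, "fingers": -1}, {"slide": [0, 0, -0.1], "roll": 0, "fingers": -1}, {"slide": [0, 0, -0.1], "roll": 0, "fingers": -1}])

```text
t: 23.2
tool_pos: [0.5721, -0.0056, 0.0641]
orientation: [0.117, 1.568, -0.117]
force: [-11.5, 0.5, 34.5]
opening: 0.0
```

34 N at z=0.064 m means the lid is home. On to tin 3.

>>> play_rows(plan=[{"slide": [0, 0, 0.5], "roll": 0, "fingers": -1}, {"slide": [0, 0, 1], "roll": 0, "fingers": 1}, {"slide": [0, 0, 1], "roll": 0, "fingers": 1}, {"slide": [0, 0, 1], "roll": 0, "fingers": 1}, {"slide": [0, 0, 1], "roll": 0, "fingers": 1}, {"slide": [-0.66, 0.84, 0], "roll": 0, "fingers": 1}, {"slide": [-0.66, 0.84, 0], "roll": 0, "fingers": 1}, {"slide": [-0.66, 0.84, 0], "roll": 0, "fingers": 1}, {"slide": [-0.66, 0.84, 0], "roll": 0, "fingers": 1}, {"slide": [-0.66, 0.84, 0], "roll": 0, "fingers": 1}, {"slide": [-0.66, 0.84, 0], "roll": 0, "fingers": 1}, {"slide": [-0.66, 0.84, 0], "roll": 0, "fingers": 1}, {"slide": [-0.66, 0.84, 0], "roll": 0, "fingers": 1}, {"slide": [0, 0, 0], "roll": 0, "fingers": 1}, {"slide": [0, 0, 0], "roll": 0, "fingers": 1}])

```text
t: 25.08
tool_pos: [0.4141, 0.1957, 0.1986]
orientation: [0.116, 1.567, -0.117]
force: [0.3, 0.4, 0.1]
opening: 0.0927
```

```bash
python3 - <<'E'
from h import *
im,st=shot('wrist','w13');print(st['t'],st['tool_pos'],st['opening'],st['q']);np.save('P13.npy',PM('wrist',st))
for c in('scene','side'): shot(c,c+'13')
a=cv2.imread('pics/scene13.png');b=cv2.imread('pics/side13.png');cv2.imwrite('pics/both13.png',np.hstack([a[100:400,150:550],b[100:400,150:550]]))
E
```

```text
25.075 [0.4141 0.1957 0.1986] 0.09273747599438796 [ 0.3299 -0.2549  1.8939 -0.0004  1.5017 -1.0925]
```

View pics/w13.png

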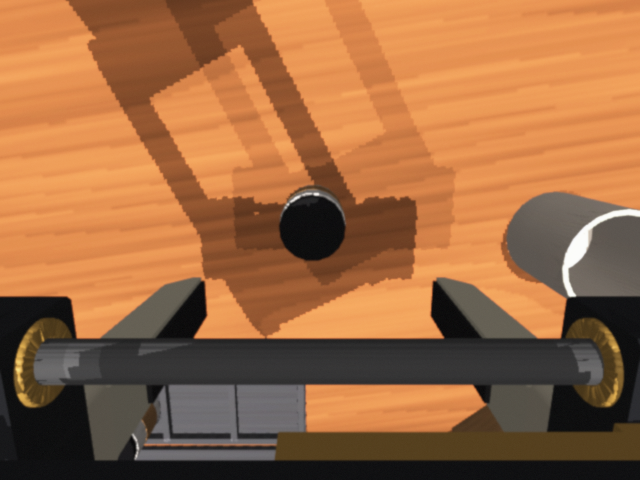

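View pics/both13.png

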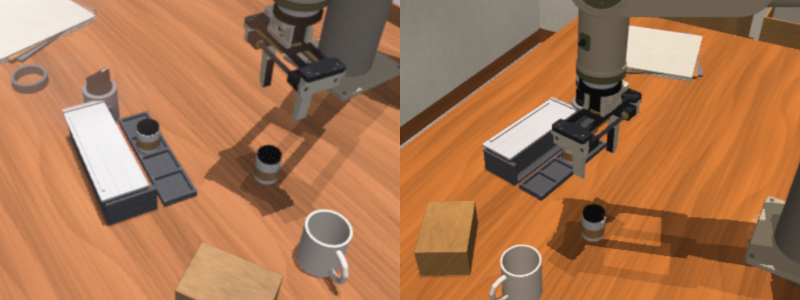

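Wrist view: tin 3's lid is at (312,229). The scene view shows tin 2 standing in its bay.

```bash
python3 - <<'E'
from h import *
P=np.load('P13.npy'); print(onz(P,(312,228.5),.066))
st=robot.read_state(); print(proj(PM('wrist',st),st['tool_pos']-[0,0,.1326]))
E
```

```text
[0.4118 0.1914 0.066 ]
[318.5462 230.9081]
```

>>> play_rows(squeeze=25, plan=[{"slide": [-0.07, -0.14, 0], "roll": 0, "fingers": 1}, {"slide": [0, 0, -1], "roll": 0, "fingers": 1}, {"slide": [0, 0, -1], "roll": 0, "fingers": 1}, {"slide": [0, 0, -1], "roll": 0, "fingers": 1}, {"slide": [0, 0, -1], "roll": 0, "fingers": 1}, {"slide": [0, 0, -1], "roll": 0, "fingers": 1}, {"slide": [0, 0, -0.7], "roll": 0, "fingers": 1}, {"slide": [0, 0, -0.4], "roll": 0, "fingers": 1}, {"slide": [0, 0, 0], "roll": 0, "fingers": 1}, {"slide": [0, 0, 0], "roll": 0, "fingers": -1}, {"slide": [0, 0, 0], "roll": 0, "fingers": -1}, {"slide": [0, 0, 0], "roll": 0, "fingers": -1}, {"slide": [0, 0, 0], "roll": 0, "fingers": -1}, {"slide": [0, 0, 0], "roll": 0, "fingers": -1}])

```text
t: 26.98
tool_pos: [0.4116, 0.1918, 0.0154]
orientation: [0.117, 1.567, -0.117]
force: [-0.1, -0.0, 1.5]
opening: 0.0494
```

```bash
python3 - <<'E'
from h import *
im,st=shot('wrist','w14');print(st['t'],st['tool_pos'],st['opening'],st['force'])
E
```

```text
26.975 [0.4116 0.1918 0.0154] 0.04944606687046022 [-0.1128 -0.0271  1.5011]
```

View pics/w14.png

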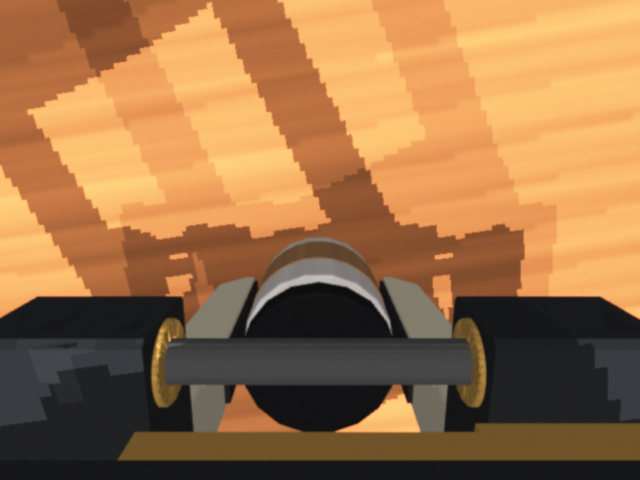

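Tin 3 is gripped upright, with its lid around (320,340). I'll carry it to bay y=+96.

>>> play_rows(plan=[{"slide": [0, 0, 0.7], "roll": 0, "fingers": -1}, {"slide": [0, 0, 0.7], "roll": 0, "fingers": -1}, {"slide": [0, 0, 0.7], "roll": 0, "fingers": -1}, {"slide": [0.74, -0.3, 0], "roll": 0, "fingers": -1}, {"slide": [0.74, -0.3, 0], "roll": 0, "fingers": -1}, {"slide": [0.74, -0.3, 0], "roll": 0, "fingers": -1}, {"slide": [0.74, -0.3, 0], "roll": 0, "fingers": -1}, {"slide": [0.74, -0.3, 0], "roll": 0, "fingers": -1}, {"slide": [0.74, -0.3, 0], "roll": 0, "fingers": -1}, {"slide": [0.74, -0.3, 0], "roll": 0, "fingers": -1}, {"slide": [0.76, -0.27, 0], "roll": 0, "fingers": -1}, {"slide": [0, 0, 0], "roll": 0, "fingers": -1}, {"slide": [0, 0, 0], "roll": 0, "fingers": -1}])

```text
t: 28.65
tool_pos: [0.5888, 0.1207, 0.0774]
orientation: [0.117, 1.569, -0.117]
force: [0.3, 0.4, -2.4]
opening: 0.0496
```

```bash
python3 - <<'E'
from h import *
im,st=shot('wrist','w15');print(st['t'],st['tool_pos'],st['opening'],st['force']);np.save('P15.npy',PM('wrist',st))
E
```

```text
28.65 [0.5888 0.1207 0.0774] 0.04959848105329607 [ 0.3462  0.4072 -2.4259]
```

View pics/w15.png

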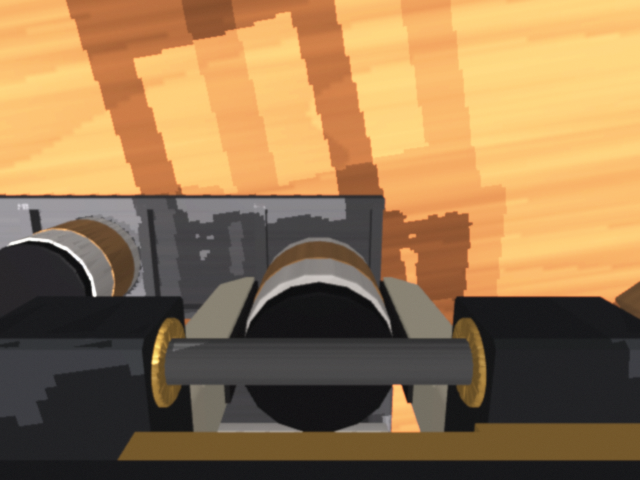

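```bash
python3 - <<'E'
from h import *
P=np.load('P15.npy')
a=onz(P,(383.5,197),.014);b=onz(P,(0,196),.014);d=(a-b)/np.linalg.norm(a-b);n=np.array([d[1],-d[0],0]);print(a,np.rad2deg(np.arctan2(d[0],d[1])))
for th in (8.5,np.rad2deg(np.arctan2(d[0],d[1]))):
  t=np.deg2rad(th);d=np.array([np.sin(t),np.cos(t),0]);n=np.array([d[1],-d[0],0]);print(a-d*.035+n*.035)
E
```

```text
[0.5601 0.1602 0.014 ] 8.67234492482462
[0.5896 0.1204 0.014 ]
[0.5895 0.1204 0.014 ]
```

Tin 3 is within 1 mm of its bay, so I'll lower it.

>>> play_rows(plan=[{"slide": [0.02, 0, -0.6], "roll": 0, "fingers": -1}, {"slide": [0, 0, -0.6], "roll": 0, "fingers": -1}, {"slide": [0, 0, -0.3], "roll": 0, "fingers": -1}, {"slide": [0, 0, -0.2], "roll": 0, "fingers": -1}, {"slide": [0, 0, -0.15], "roll": 0, "fingers": -1}, {"slide": [0, 0, -0.06], "roll": 0, "fingers": -1}, {"slide": [0, 0, -0.02], "roll": 0, "fingers": -1}, {"slide": [0, 0, 0], "roll": 0, "fingers": -1}])

```text
t: 29.7
tool_pos: [0.5908, 0.1207, 0.0214]
orientation: [0.117, 1.567, -0.117]
force: [-4.4, -0.9, 5.2]
opening: 0.0497
```

>>> play_rows(plan=[{"slide": [0, 0, 0], "roll": 0, "fingers": 0.6}, {"slide": [0, 0, 0], "roll": 0, "fingers": 0.6}, {"slide": [0, 0, 0], "roll": 0, "fingers": 0.6}, {"slide": [0, 0, 1], "roll": 0, "fingers": 0.6}, {"slide": [0, 0, 1], "roll": 0, "fingers": 0.6}, {"slide": [0, 0, 0.9], "roll": 0, "fingers": -1}, {"slide": [0, 0, 0], "roll": 0, "fingers": -1}, {"slide": [0, 0, 0], "roll": 0, "fingers": -1}, {"slide": [0, 0, 0], "roll": 0, "fingers": -1}, {"slide": [0, 0, 0], "roll": 0, "fingers": -1}, {"slide": [0, 0, 0], "roll": 0, "fingers": -1}, {"slide": [0, 0, 0], "roll": 0, "fingers": -1}])

```text
t: 31.2
tool_pos: [0.5903, 0.1207, 0.1071]
orientation: [0.117, 1.568, -0.117]
force: [-1.0, -0.0, 0.3]
opening: 0.009
```

```bash
python3 - <<'E'
from h import *
im,st=shot('wrist','w16');print(st['t'],st['tool_pos'],st['opening'],st['force'])
E
```

```text
31.2 [0.5903 0.1207 0.1071] 0.008971462480507059 [-1.0154 -0.0138  0.3476]
```

View pics/w16.png

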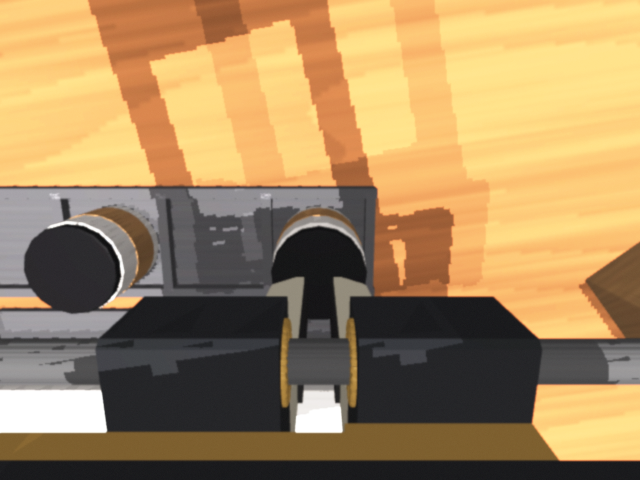

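Both tins stand in their bays: tin 3's lid is at (320,265) and tin 2's at (75,265). Now I'll press tin 3's lid.

>>> play_rows(plan=[{"slide": [0, 0, 0], "roll": 0, "fingers": -1}, {"slide": [0, 0, -0.3], "roll": 0, "fingers": -1}, {"slide": [0, 0, -0.3], "roll": 0, "fingers": -1}, {"slide": [0, 0, -0.3], "roll": 0, "fingers": -1}, {"slide": [0, 0, -0.3], "roll": 0, "fingers": -1}, {"slide": [0, 0, -0.12], "roll": 0, "fingers": -1}, {"slide": [0, 0, -0.1], "roll": 0, "fingers": -1}, {"slide": [0, 0, -0.1], "roll": 0, "fingers": -1}])

```text
t: 32.25
tool_pos: [0.5909, 0.1208, 0.0642]
orientation: [0.117, 1.567, -0.117]
force: [-15.4, -2.1, 34.3]
opening: 0.0002
```

>>> play_rows(plan=[{"slide": [0, 0, 0.5], "roll": 0, "fingers": -1}, {"slide": [0, 0, 1], "roll": 0, "fingers": -1}, {"slide": [0, 0, 1], "roll": 0, "fingers": 0}, {"slide": [0, 0, 1], "roll": 0, "fingers": 0}, {"slide": [0, 0, 1], "roll": 0, "fingers": 0}, {"slide": [0, 0, 1], "roll": 0, "fingers": 0}, {"slide": [0.05, -0.75, 0], "roll": 0.22, "fingers": 0}, {"slide": [0.05, -0.75, 0], "roll": 0.22, "fingers": 0}, {"slide": [0.05, -0.75, 0], "roll": 0.22, "fingers": 0}, {"slide": [0.05, -0.75, 0], "roll": 0.22, "fingers": 0}, {"slide": [0.05, -0.75, 0], "roll": 0.22, "fingers": 0}, {"slide": [0.05, -0.75, 0], "roll": 0.22, "fingers": 0}, {"slide": [0.05, -0.75, 0], "roll": 0.22, "fingers": 0}, {"slide": [0.05, -0.75, 0], "roll": 0.22, "fingers": 0}, {"slide": [0.05, -0.75, 0], "roll": 0.22, "fingers": 0}, {"slide": [0.05, -0.75, 0], "roll": 0.22, "fingers": 0}, {"slide": [0.05, -0.75, 0], "roll": 0.22, "fingers": 0}, {"slide": [0.05, -0.75, 0], "roll": 0.22, "fingers": 0}, {"slide": [0, 0, 0], "roll": 0, "fingers": 0}, {"slide": [0, 0, 0], "roll": 0, "fingers": 0}])

```text
t: 34.75
tool_pos: [0.6083, -0.1487, 0.2266]
orientation: [-0.172, 1.564, 0.172]
force: [-0.0, 0.1, 0.3]
opening: 0.0464
```

```bash
python3 - <<'E'
from h import *
im,st=shot('wrist','w17');print(st['t'],st['tool_pos'],st['opening'],st['q']);np.save('P17.npy',PM('wrist',st))
R=Ro.from_rotvec(st['orientation']).as_matrix();print('jaw yaw',np.rad2deg(np.arctan2(R[1,1],R[0,1])))
for c in('scene','side'): shot(c,c+'17')
a=cv2.imread('pics/scene17.png');b=cv2.imread('pics/side17.png')
z=lambda i,x,y: cv2.resize(i[y:y+180,x:x+160],(400,450),interpolation=2)
cv2.imwrite('pics/both17.png',np.hstack([z(a,210,170),z(b,230,170)]))
P=np.load('P17.npy');c=im[:,:,::-1];cv2.imwrite('pics/w17c.png',cv2.resize(cv2.convertScaleAbs(c[150:290,230:430],alpha=2,beta=20),(800,560),interpolation=2))
E
```

```text
34.75 [ 0.6083 -0.1487  0.2266] 0.046353568684315005 [-0.3219  0.198   1.3987  0.0004  1.5452 -2.1117]
jaw yaw 102.55214347213237
```

View pics/w17.png

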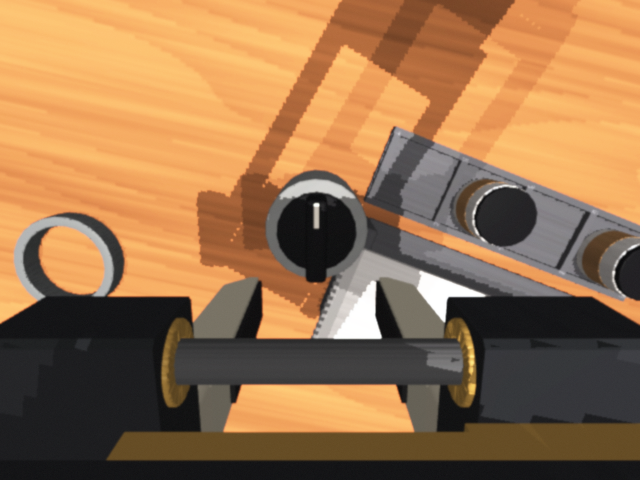

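View pics/w17c.png

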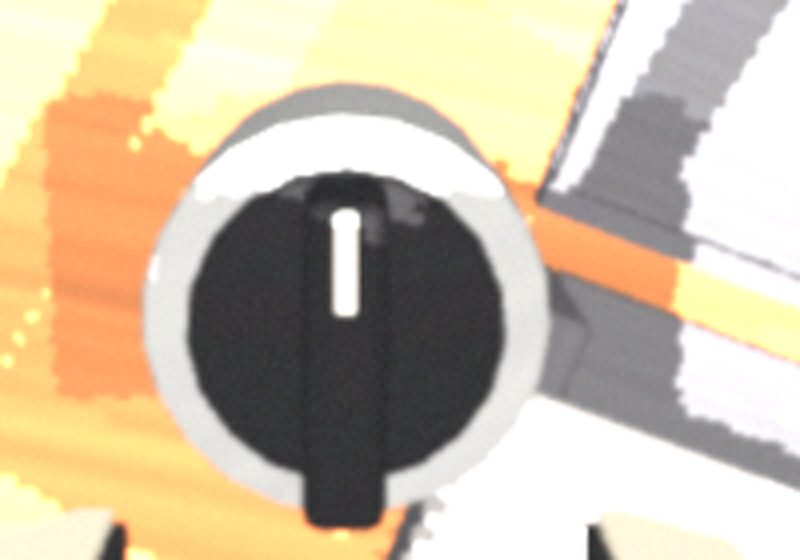

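View pics/both17.png

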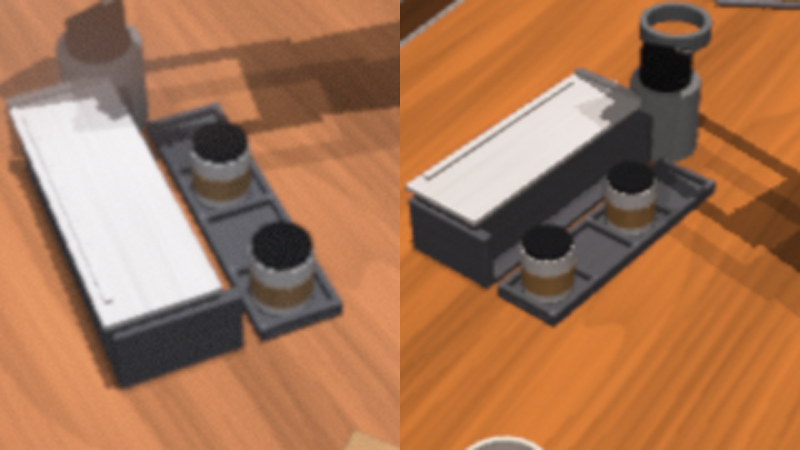

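Wrist view: the knob bar is upright in the picture, from (316,195) to (316,281), in line with the jaws. The scene and side views show both tins seated with their lids down and the gate back.

```bash
python3 - <<'E'
from h import *
P=np.load('P17.npy')
a=onz(P,(316.3,195),.123);b=onz(P,(316.3,281),.123);print(a,b,(a+b)/2,np.linalg.norm(a-b)); print(onz(P,(316.5,231),.093))
# lid tops triangulated, scene & side
S,D=PM('scene'),PM('side')
f=lambda x,y,X,Y:(X+x/2.5,Y+y/2.5)
for u,v in [((220,143),(631-400,178)),((282,247),(548-400,243))]:
    print(tri([S,D],[f(*u,210,170),f(*v,230,170)]))
E
```

```text
[ 0.5796 -0.1561  0.123 ] [ 0.6353 -0.1438  0.123 ] [ 0.6075 -0.1499  0.123 ] 0.0570440135913132
[ 0.6088 -0.1496  0.093 ]
[ 0.5725 -0.0028  0.0601]
[0.5915 0.1227 0.0592]
```

>>> play_rows(squeeze=60, plan=[{"slide": [0.05, -0.04, 0], "roll": 0, "fingers": 0}, {"slide": [0, 0, -0.84], "roll": 0, "fingers": -0.2}, {"slide": [0, 0, -0.84], "roll": 0, "fingers": -0.2}, {"slide": [0, 0, -0.84], "roll": 0, "fingers": -0.2}, {"slide": [0, 0, -0.84], "roll": 0, "fingers": -0.2}, {"slide": [0, 0, -0.84], "roll": 0, "fingers": -0.2}, {"slide": [0, 0, 0], "roll": 0, "fingers": -0.2}, {"slide": [0, 0, 0], "roll": 0, "fingers": -1}, {"slide": [0, 0, 0], "roll": 0, "fingers": -1}, {"slide": [0, 0, 0], "roll": 0, "fingers": -1}, {"slide": [0, 0, 0], "roll": 0, "fingers": -1}, {"slide": [0, 0, 0], "roll": 0, "fingers": -1}])

```text
t: 36.4
tool_pos: [0.6106, -0.15, 0.1023]
orientation: [-0.172, 1.562, 0.173]
force: [-1.8, 4.6, 5.9]
opening: 0.0137
```

>>> play_rows(plan=[{"slide": [0, 0.02, 0], "roll": -0.4, "fingers": -1}, {"slide": [0, 0, 0], "roll": -0.8, "fingers": -1}, {"slide": [0, 0, 0], "roll": -0.8, "fingers": -1}, {"slide": [0, 0, 0], "roll": -0.8, "fingers": -1}, {"slide": [0, 0, 0], "roll": -0.8, "fingers": -1}, {"slide": [0, 0, 0], "roll": -0.8, "fingers": -1}, {"slide": [0, 0, 0], "roll": -0.8, "fingers": -1}, {"slide": [0, 0, 0], "roll": -0.8, "fingers": -1}, {"slide": [0, 0, 0], "roll": -0.8, "fingers": -1}, {"slide": [0, 0, 0], "roll": -0.8, "fingers": -1}])

```text
t: 37.65
tool_pos: [0.6108, -0.1492, 0.1023]
orientation: [0.661, 1.466, -0.658]
force: [-0.8, 4.3, 5.4]
opening: 0.0132
```

```bash
python3 - <<'E'
from h import *
im,st=shot('wrist','w18');print(st)
E
```

```text
{'t': 37.65, 'q': array([-0.3219,  0.2842,  1.529 ,  0.0013,  1.3264, -1.0484]), 'dq': array([-0.0006,  0.0011,  0.0023,  0.0018, -0.001 ,  0.8881]), 'joint_torque': array([ -2.9654, -58.497 , -44.9886,  -1.5307,  -0.5567,  -1.8145]), 'tool_pos': array([ 0.6108, -0.1492,  0.1023]), 'orientation': array([ 0.6607,  1.4664, -0.6584]), 'force': array([-0.7849,  4.3048,  5.4159]), 'wrist_torque': array([ 0.7758, -0.0161,  0.0746]), 'opening': 0.013188164129166466}
```

View pics/w18.png

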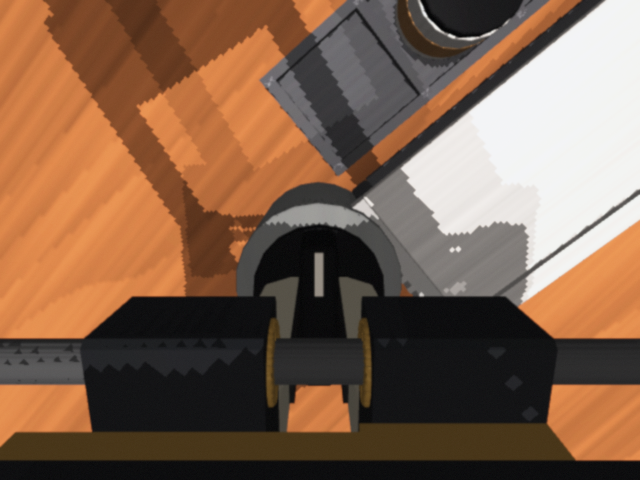

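The bar is held, with its marker at (319,275), and the gate is advancing.

>>> play_rows(plan=[{"slide": [0, 0.05, 0], "roll": -0.8, "fingers": -1}, {"slide": [0, 0, 0], "roll": -0.8, "fingers": -1}, {"slide": [0, 0, 0], "roll": -0.8, "fingers": -1}, {"slide": [0, 0, 0], "roll": -0.8, "fingers": -1}, {"slide": [0, 0, 0], "roll": -0.8, "fingers": -1}, {"slide": [0, 0, 0], "roll": -0.8, "fingers": -1}, {"slide": [0, 0, 0], "roll": -0.8, "fingers": -1}, {"slide": [0, 0, 0], "roll": -0.8, "fingers": -1}, {"slide": [0, 0, 0], "roll": -0.8, "fingers": -1}, {"slide": [0, 0, 0], "roll": -0.8, "fingers": -1}, {"slide": [0, 0, 0], "roll": -0.8, "fingers": -1}, {"slide": [0, 0, 0], "roll": -0.8, "fingers": -1}, {"slide": [0, 0, 0], "roll": -0.8, "fingers": -1}])

```text
t: 39.33
tool_pos: [0.6118, -0.1491, 0.1023]
orientation: [1.723, 0.77, -1.717]
force: [6.0, -1.4, -0.8]
opening: 0.014
```

```bash
python3 - <<'E'
from h import *
im,st=shot('wrist','w19');print(st['q'],st['force'],st['wrist_torque'],st['tool_pos'])
E
```

```text
[-0.3204  0.2839  1.5294 -0.      1.3235  0.4059] [ 6.0231 -1.4017 -0.7586] [-0.2554 -0.9357  0.0421] [ 0.6118 -0.1491  0.1023]
```

View pics/w19.png

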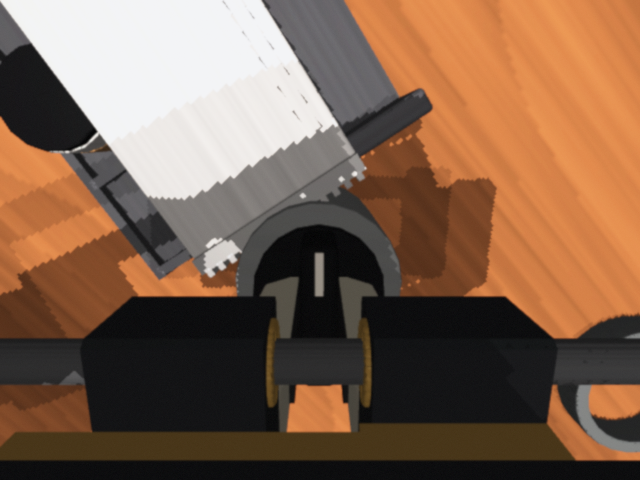

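>>> play_rows(plan=[{"slide": [0.04, 0, 0], "roll": -0.8, "fingers": -1}, {"slide": [0, 0, 0], "roll": -0.8, "fingers": -1}, {"slide": [0, 0, 0], "roll": -0.8, "fingers": -1}, {"slide": [0, 0, 0], "roll": -0.8, "fingers": -1}, {"slide": [0, 0, 0], "roll": -0.8, "fingers": -1}, {"slide": [0, 0, 0], "roll": -0.8, "fingers": -1}, {"slide": [0, 0, 0], "roll": -0.8, "fingers": -1}, {"slide": [0, 0, 0], "roll": -0.8, "fingers": -1}, {"slide": [0, 0, 0], "roll": -0.8, "fingers": -1}, {"slide": [0, 0, 0], "roll": -0.8, "fingers": -1}, {"slide": [0, 0, 0], "roll": -0.8, "fingers": -1}, {"slide": [0, 0, 0], "roll": -0.5, "fingers": -1}, {"slide": [0, 0, 0], "roll": 0, "fingers": -1}, {"slide": [0, 0, 0], "roll": 0, "fingers": -1}])

```text
t: 41.12
tool_pos: [0.6121, -0.15, 0.1023]
orientation: [-1.976, 0.453, 1.969]
force: [1.4, -5.6, 3.6]
opening: 0.0135
```

```bash
python3 - <<'E'
from h import *
im,st=shot('wrist','w20');print(st['q'],st['force'],st['wrist_torque'],st['tool_pos'])
E
```

```text
[-0.3207  0.2866  1.5261 -0.0016  1.3254  1.6999] [ 1.4241 -5.6309  3.6425] [-0.8204 -0.0262 -0.0984] [ 0.6121 -0.15    0.1023]
```

View pics/w20.png

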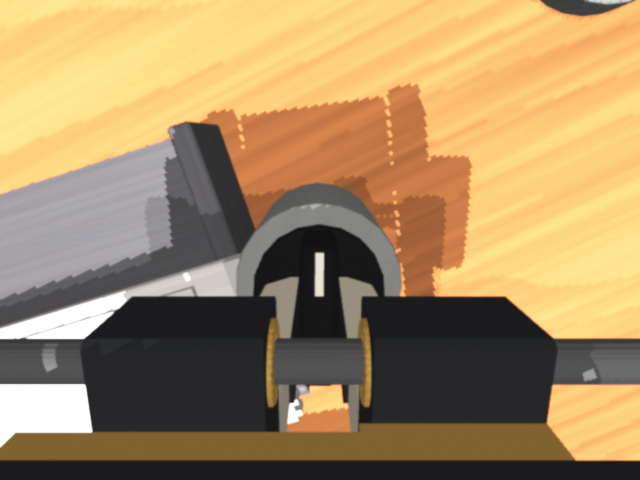

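Still about 0.2 rad to go.

>>> play_rows(plan=[{"slide": [0, 0, 0], "roll": -0.5, "fingers": -1}, {"slide": [0, 0, 0], "roll": -0.5, "fingers": -1}, {"slide": [0, 0, 0], "roll": -0.3, "fingers": -1}, {"slide": [0, 0, 0], "roll": -0.3, "fingers": -1}, {"slide": [0, 0, 0], "roll": 0, "fingers": -1}, {"slide": [0, 0, 0], "roll": 0, "fingers": -1}])

```text
t: 41.92
tool_pos: [0.612, -0.1501, 0.1023]
orientation: [-1.838, 0.642, 1.831]
force: [0.1, -6.2, 3.5]
opening: 0.0138
```

```bash
python3 - <<'E'
from h import *
st=robot.read_state();print(st['q'],st['force'],st['wrist_torque'],st['tool_pos'])
E
```

```text
[-0.3207  0.2866  1.5261 -0.0021  1.3255  1.9226] [ 0.1283 -6.2414  3.5289] [-1.0108  0.0187  0.6342] [ 0.612  -0.1501  0.1023]
```

The shut stop is felt (0.63 N m). I'll let go, rise clear and check.

>>> play_rows(plan=[{"slide": [0, 0, 0], "roll": 0.2, "fingers": -1}, {"slide": [0, 0, 0], "roll": 0, "fingers": -0.3}, {"slide": [0, 0, 0], "roll": 0, "fingers": -0.3}, {"slide": [0, 0, 0], "roll": 0, "fingers": -0.3}, {"slide": [0, 0, 1], "roll": 0, "fingers": -0.3}, {"slide": [0, 0, 1], "roll": 0, "fingers": -0.3}, {"slide": [0, 0, 1], "roll": 0, "fingers": -0.3}, {"slide": [0, 0, 1], "roll": 0, "fingers": 0}, {"slide": [0, 0, 1], "roll": 0, "fingers": 0}, {"slide": [0, 0, 0], "roll": 0, "fingers": 0}, {"slide": [0, 0, 0], "roll": 0, "fingers": 0}])

```text
t: 43.3
tool_pos: [0.6107, -0.1482, 0.2495]
orientation: [-1.849, 0.619, 1.852]
force: [-0.2, 0.4, -1.3]
opening: 0.0464
```

```bash
python3 - <<'E'
from h import *
im,st=shot('wrist','w21');print(st['t'],st['tool_pos'],st['force'])
P=PM('wrist',st);np.save('P21.npy',P)
for c in('scene','side'): shot(c,c+'21')
a=cv2.imread('pics/scene21.png');b=cv2.imread('pics/side21.png')
z=lambda i,x,y: cv2.resize(i[y:y+180,x:x+160],(400,450),interpolation=2)
cv2.imwrite('pics/both21.png',np.hstack([z(a,210,150),z(b,230,150)]))
E
```

```text
43.3 [ 0.6107 -0.1482  0.2495] [-0.2362  0.4034 -1.3192]
```

View pics/w21.png

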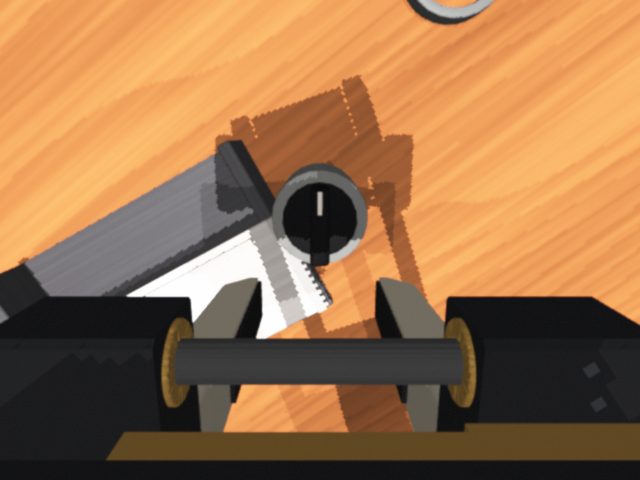

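View pics/both21.png

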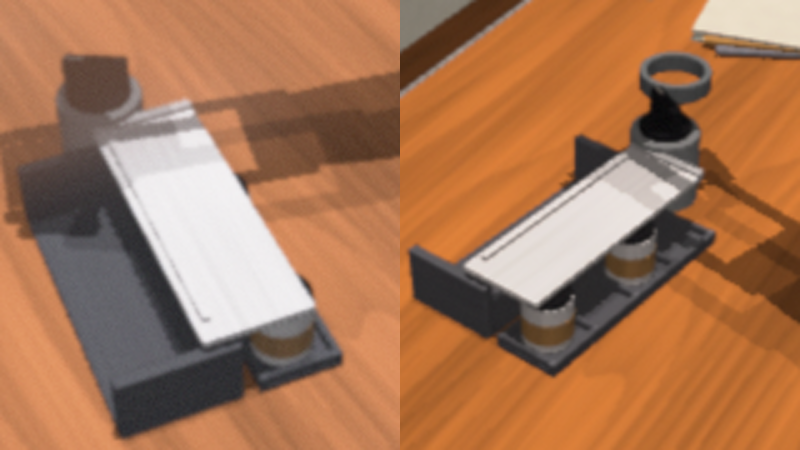

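View pics/scene21.png

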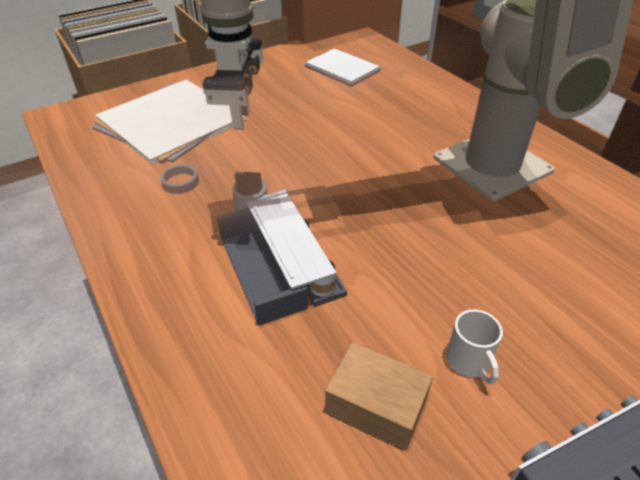

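The gate is back where it started in the scene view: plate corner at (334,272), bar upright at (248,180). Both tins stand under it, no others are on the counter, and the mug, tape roll and carton are where they were. I'll hand it in.

```bash
python3 - <<'E'
from plant import robot
print(robot.close_job())
E
```

```text
the job is handed in; nothing more can be done
None
```

I finished the job and handed it in at about 43 s, well inside the 210 s limit; no verdict was reported. I broke the knob loose and turned it about 4.0 rad anticlockwise to its stop. Only two tins were there, tin 2 and tin 3. I stood tin 2 in the bay at y -32 mm and tin 3 in the bay at y +96 mm, pressed both lids home and turned the knob back to its shut stop.

- **Lids:** each press ended at z = 0.064 m under about 34 N, which matches a lid fully home in the bay. Stereo gave the lid tops as 59–60 mm, about 4 mm lower. That is the same low bias it showed on the proud lids, so I put it down to my pixel picking.
- **Gate:** I felt the stop at both ends, about 0.45 N m fully back and 0.63 N m shut. In the last pictures the plate is back where it started, over both tins.
- **Surroundings:** by eye in the last picture, the mug, tape roll and carton had not moved. The gripper was about 15 cm clear of the knob.
- **What disagreed or failed:** the trained networks found nothing for tin 1 or tin 4, and gave two false tin marks, one on the mug and one on the rack. One move call was refused because rows lacked the roll value, so nothing moved, and I resent it. I saw neither a tin being knocked aside nor the grip slackening.

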